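Read a batch of sample jars in a hand-cranked scan station

ROBOT

A 7-joint arm with a two-finger parallel gripper is mounted at the origin on the work surface. World frame = base frame: x ahead of the robot, y to its left, z up, the work surface at z = 0. Lengths are in m, angles in rad, forces in N, time in s.
With the tool pointing down it reaches from about 0.425 to 0.875 m from the base axis. Payload 9.9 kg.
Tool frame: the origin (TCP) lies midway between the tips of the shut fingers; the grasp point (between the pads) lies robot.grip_point_offset behind it (robot.grip_point_offset is the distance from the TCP to the grasp point, in m); z points along the fingers, y is the line along which they close (so a half turn about z gives the same grasp; the last joint's range is limited). The gripper opens to 85 mm and grips with 20 to 120 N. Pads are 22 mm wide; open, the fingers measure 114 mm over their backs; the gripper's body (76 mm by 85 mm) begins 54 mm behind the grasp point. The pads swing forward as they close: fully open they stand 13 mm farther back than shut.
Start: joints at [-1.231, 0.576, 0.025, 1.437, -0.015, 1.129, -0.057], TCP at [0.278, 0.615, 0.231] pointing down, gripper open.
Joint ranges: [-2.76, 2.76], [-0.34, 2.15], [-1.52, 1.57], [0.19, 2.46], [-1.09, 4.23], [0.17, 1.99], [-2.82, 2.82]. Speed limits (rad/s): [2.22, 2.22, 3.01, 3.01, 3.14, 3.14, 3.14].

INTERFACE

Orientations are given as a unit quaternion [x, y, z, w].
In Python, from rig import robot, optics, job, telemetry gives the robot as it stands (robot), with the cameras (optics), the job (job) and the readings (telemetry).
- The arm moves only by the shell command python3 drive.py 'ROWS'. ROWS is one flat JSON list of numbers that holds 1 to 8 rows one after another, with no inner brackets; each row has 7 numbers: the finger opening in m, then dx, dy, dz in m, then a rotation vector rx, ry, rz in rad; each row shifts and turns the commanded pose from where the row before left it, along the tool's axes as they then stand; what a row does not reach is not made up. A row lasts 1/12 s, in which the tool goes at most 0.0417 m and 0.125 rad, less where a joint would pass 70% of its speed; a pose out of reach is approached as far as the arm can. The fingers move at their own pace and stop on an object; the grip force is fixed at half the most. Time passes only in rows, so rows that do not move let the fingers close. It prints the time, the measured TCP pose, the force, the opening and the grip force at its end. Input that does not fit is refused with a message, and nothing moves.
- telemetry.observe(): the state, without advancing time (a new reading comes with each control period).
- optics.snapshot(name): name is "side" or "top"; returns the picture (384x512x3 uint8, red, green, blue); there is no depth.
- optics.camera_model(name): a dict with "fx", "fy", "cx", "cy" (pixels), "dist" ([k1, k2, p1, p2, k3] as OpenCV has them; the pictures are not rectified), "rvec" (rotation vector, rad) and "tvec" (3), from world to camera coordinates, as OpenCV has them. Camera axes: x right, y down, z forward; pixel columns grow to the right and rows downward; lengths in m; the calibration is good to about 2 mm. A picture is of the moment at which its call begins. camera_model takes no time and is no camera call.
- job.job_done(): hands the job in; it is judged then, once.
The state is a dict: "time": time; "q": joint angles; "dq": joint speeds; "effort": joint torques, N m; "ee_pos": TCP position; "tool_rot": TCP orientation; "ft_force": force on the tool from outside, world axes, zero at the start; "wrist_torque": the same for the moment, N m; "finger_gap": finger opening in m; "gripper_force": force on a finger pad.
Only numpy, scipy, OpenCV 4.12 (cv2) and the standard library are available. Lean on these libraries where they do the work, as an engineer would, in place of code of your own. Each camera call takes 0.05 s, during which the arm holds its last target. There are 200 camera calls.

TASK

Crank the scan station's pusher bar fully back, then stand every sample jar in the bay between the bar and the scanner, each in a place of its own between the low blocks along the scanner's long window, each turned so its barcode label squarely faces the window. Crank the cam round until the follower rests in the cam's flat dwell (handle over the middle of the painted arc), so that the bar holds the whole row up to the scanner, and leave it there for two seconds to read. Then crank the bar fully back again, leave it so, and stand all the jars upright in the steel tray, without disturbing the other things on the bench.

Things in the scene. Friction and masses are not known exactly. Their poses are not given: they have to be found in the camera images.
- station: the scan station, fixed to the bench, position and yaw vary: dark base plate 340 x 320 mm, 8 mm thick, with a scanner block, a sliding pusher bar facing it and, behind the bar, a cam with a crank. Origin: on the bench, under the middle of the bay's length; +x along the bay, +y towards the scanner, +z up. 'Station' coordinates in mm below are in this frame
- bay (a point): middle of the bay's loading line, thin and white on the base plate, at station (0, 28, 8). Jars stand on the plate (z = 8); bar to scanner the gap is 63.5 mm wide with the bar back, 39.5 mm in the dwell, open above and at the ends. Four low aluminium blocks 24 mm wide, at x = -120, -40, 40 and 120, y = 24 to 61, z = 8 to 26, leave three places 56 mm wide, centred on x = -80, 0 and 80
- window (a point): middle of the scanner's black window, 250 mm long, at station (0, 60, 36). The white scanner block fills x = -140 to 140, y = 60 to 122, up to z = 66; its face in the plane y = 60 stops the jars
- pusher (a joint): travel of the pusher bar towards the scanner in m: 0 fully back, 0.0235 to 0.024 in the cam's dwell; moved by the cam, with a weak return spring (3 N). The bar spans station x = -130 to 130, z = 12 to 48; its face is at y = -3.5 mm when back, 20.5 mm in the dwell. Closing, it pushes the standing jars up to the scanner without tipping them
- crank (a joint): cam and crank angle in rad, growing counterclockwise seen from above; 0 = stop with the bar fully back, 4.2 = other stop. The handle is 45 mm from the cam axis in the direction 3.14 + angle from station +x. The bar rises smoothly from 0 to 2.3 rad; flat dwell from 2.3 to 3.2, then it falls again. Starts at 2.2 to 3.3. About 3 N at the handle, stays where left
- cam_axis (a point): point on the cam's vertical axis, at station (0, -120, 36). The steel cam plate (28 to 52 mm radius) is at z = 30 to 42, the crank arm above it up to z = 50, the hub up to z = 58. A white arc painted on the base plate, 66 mm from the axis, spans the handle directions of crank 2.35 to 3.15, the dwell
- crank_handle (a point): centre of the crank's upright black handle, 80 mm above the bench: a sleeve 20 mm in diameter from z = 52 to 98 mm that turns freely on its pin, so a gripper holding it from above need not turn as it goes round
- jar1: sample jar, a smooth straight white plastic cylinder, diameter 38, height 62 mm, grey cap, 90 g. A barcode label is on one side only; a black ridge on the cap (18 mm long, from the middle to the rim, 3 mm high) points to that side. Origin: centre of its underside; +z up, +x towards the label. Starts upright on the bench at the robot's right; 2 or 3 of the 3 jars are present
- jar2: sample jar, a smooth straight white plastic cylinder, diameter 38, height 62 mm, grey cap, 90 g. A barcode label is on one side only; a black ridge on the cap (18 mm long, from the middle to the rim, 3 mm high) points to that side. Origin: centre of its underside; +z up, +x towards the label. Starts upright on the bench at the robot's right; 2 or 3 of the 3 jars are present
- jar3: sample jar, a smooth straight white plastic cylinder, diameter 38, height 62 mm, grey cap, 90 g. A barcode label is on one side only; a black ridge on the cap (18 mm long, from the middle to the rim, 3 mm high) points to that side. Origin: centre of its underside; +z up, +x towards the label. Starts upright on the bench at the robot's right; 2 or 3 of the 3 jars are present
- jar1_label (a point): middle of jar1's label, on its side surface, 19 mm out along the jar's +x and 27 mm above its underside
- jar2_label (a point): middle of jar2's label, on its side surface, 19 mm out along the jar's +x and 27 mm above its underside
- jar3_label (a point): middle of jar3's label, on its side surface, 19 mm out along the jar's +x and 27 mm above its underside
- tray: the shallow steel tray on the robot's left, fixed to the bench, position and yaw vary: 250 mm along its x, 120 mm along its y, walls 4 mm thick and 12 mm high, inner floor 4 mm above the bench. Origin: centre of its underside. Room for three jars in a row along its x, 70 mm apart
- beaker: empty glass beaker, 64 mm wide, 85 mm tall, origin at its underside (bystander)
- reagent: white reagent bottle, 64 mm wide, 120 mm tall, origin at its underside (bystander)

How it is judged:
By the outcome, as a careful person would: the job done as asked, in the order asked, and still so for the second after the job is handed in, with the robot touching nothing.
Of jar1, jar2, jar3 only 2 to 3 are there at a start; the rules pass over those that are not, and their reading is None.
At some moment in a run one of jar1, jar2, jar3 may be knocked a few centimetres aside while the robot is not near it.
It also fails if it takes over 210 s, if anything falls off the work surface, if the arm or the gripper's body presses on something with over 40 N, if the wrist force passes 120 N, or if a joint passes its speed limit or range.

## Working session

There is one attempt and no reset: what is moved stays moved. The work goes in short steps, Python scripts to look and compute and a shell command to move; the robot and the scene stay as the last step left them, time stands still between calls to the robot, and variables do not carry over. Pictures are saved under pics/ and viewed, at most 14 in all, crops included, and the job is handed in when it is done.

```bash
ls; mkdir -p pics
cat > h.py <<'E'
import numpy as np, cv2
from rig import robot, optics, job, telemetry
from scipy.spatial.transform import Rotation as R
def snap(n,f):
    im=optics.snapshot(n); cv2.imwrite('pics/'+f,im[:,:,::-1]); return im
def cam(n):
    m=optics.camera_model(n); K=np.array([[m['fx'],0,m['cx']],[0,m['fy'],m['cy']],[0,0,1]])
    return K,np.array(m['dist'],float),np.array(m['rvec'],float),np.array(m['tvec'],float)
def ray(n,uv,z):
    K,d,r,t=cam(n); M=cv2.Rodrigues(r)[0]
    p=cv2.undistortPoints(np.array(uv,float).reshape(-1,1,2),K,d).reshape(-1,2)
    D=np.c_[p,np.ones(len(p))]@M; C=-M.T@t
    return C+D*((z-C[2])/D[:,2])[:,None]
def proj(n,P):
    K,d,r,t=cam(n); return cv2.projectPoints(np.array(P,float).reshape(-1,1,3),r,t,K,d)[0].reshape(-1,2)
E
python3 - <<'E'
from h import *
for n in('top','side'):
    im=snap(n,n+'0.png'); cv2.imwrite('pics/%s0b.png'%n,cv2.resize(im[:,:,::-1],(800,600),interpolation=cv2.INTER_CUBIC))
    K,d,r,t=cam(n); print(n,K[0,0],d,-cv2.Rodrigues(r)[0].T@t)
s=telemetry.observe(); print(s['time'],s['ee_pos'],s['tool_rot'],s['finger_gap'],robot.grip_point_offset)
print(R.from_quat(s['tool_rot']).as_matrix().round(3))
E
```

```text
drive.py
pics
rig.py
top 495.09991210589305 [-0.14907139  0.          0.          0.          0.        ] [ 0.36020738 -0.04452718  1.5741165 ]
side 361.82821030612416 [0.00893109 0.         0.         0.         0.        ] [ 0.23412498 -0.88091559  0.82900459]
0.1 [0.27739079 0.61492003 0.23052978] [ 2.10307074e-01  9.77635089e-01 -7.43525116e-04 -1.19248306e-04] 0.08530326704855187 0.0187
[[-0.912  0.411 -0.001]
 [ 0.411  0.912 -0.001]
 [-0.    -0.002 -1.   ]]
```

View pics/top0b.png

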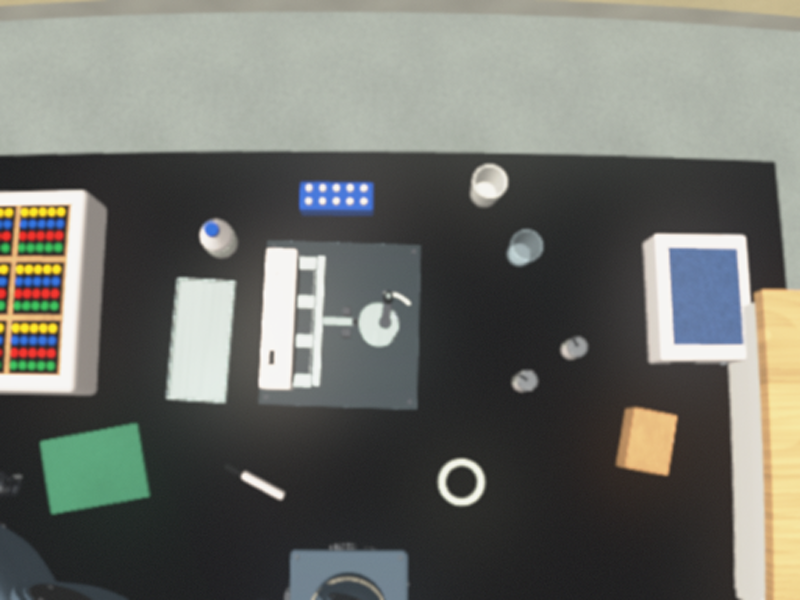

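View pics/side0b.png

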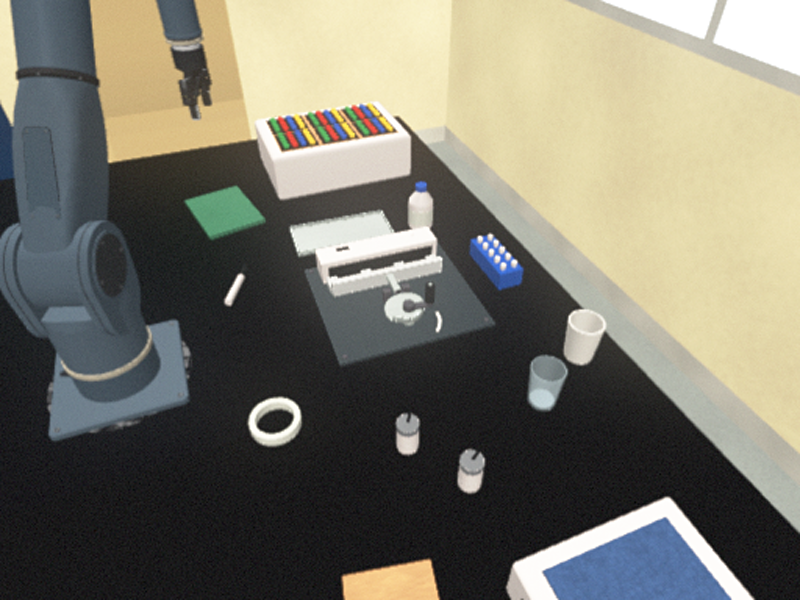

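The top view (800 px scale) shows two jars at (575,348) and (525,381), station centred at about (340,325) with +x up, +y left, the tray at (200,340), handle near (388,296) in the dwell. Side view shows two jars at (407,435), (471,471) with black ridges.

```bash
cat > m.py <<'E'
from h import *
im=cv2.imread('pics/top0.png'); g=cv2.cvtColor(im,cv2.COLOR_BGR2GRAY)
def quad(mask,name,z):
    mask=cv2.morphologyEx(mask.astype(np.uint8),cv2.MORPH_CLOSE,np.ones((5,5)))
    cs=max(cv2.findContours(mask,cv2.RETR_EXTERNAL,cv2.CHAIN_APPROX_NONE)[0],key=cv2.contourArea)
    P=ray('top',cs.reshape(-1,2),z)[:,:2].astype(np.float32)
    r=cv2.minAreaRect((P*1000).astype(np.float32)); print(name,r); return r
b=np.zeros_like(g);b[150:270,160:275]=1
quad((g>38)*b,'plate',.008)
b[:]=0;b[170:265,100:155]=1
quad((g>100)*b,'tray',.012)
# scanner top
b[:]=0;b[150:260,164:192]=1
quad((g>190)*b,'scanner',.066)
a=cv2.resize(im[205:260,315:385],None,fx=8,fy=8,interpolation=cv2.INTER_CUBIC)
c=cv2.resize(im[180:225,205:270],None,fx=8,fy=8,interpolation=cv2.INTER_CUBIC)
s=cv2.imread('pics/side0.png'); d=cv2.resize(s[255:320,245:315],None,fx=8,fy=8,interpolation=cv2.INTER_CUBIC)
cv2.imwrite('pics/cj.png',a);cv2.imwrite('pics/cd.png',d);cv2.imwrite('pics/cc.png',c)
print(g[225,240],g[225,290])
E
python3 m.py
```

```text
plate ((568.9163208007812, 23.544601440429688), (384.54315185546875, 371.57537841796875), 0.2899204194545746)
tray ((539.7184448242188, 305.4700622558594), (128.19981384277344, 257.0843811035156), 86.92322540283203)
scanner ((578.036865234375, 138.0440673828125), (277.8571472167969, 76.60542297363281), 0.979685366153717)
99 38
```

View pics/cj.png

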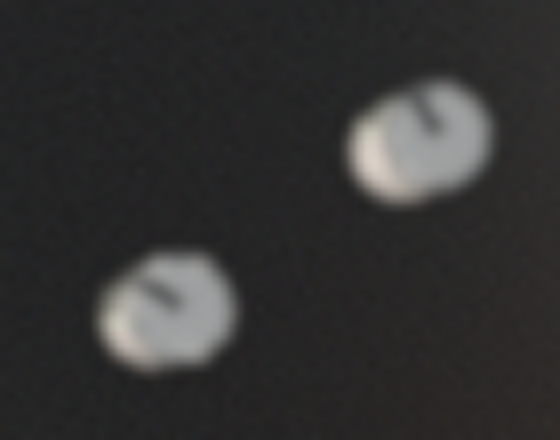

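View pics/cd.png

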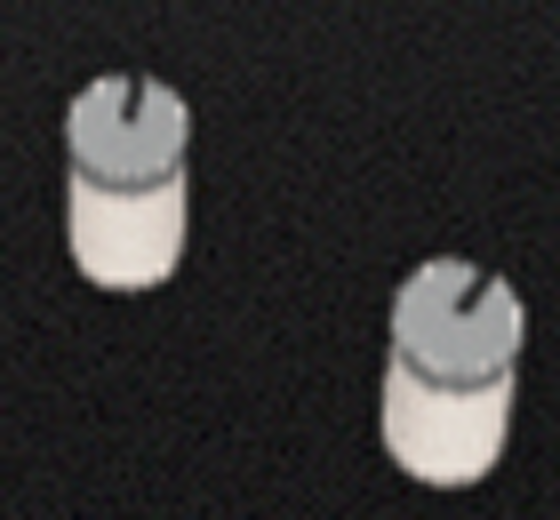

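Jar caps in the top picture are at (369.4,222.1) and (337.5,243.5), with the ridges pointing up-left. The side view shows the same two ridges clearly. The plate threshold was too low, so I'm refining it now.

```bash
cat > m2.py <<'E'
from m import *
b=np.zeros_like(g);b[145:270,163:275]=1
for th in(48,55,60): quad((cv2.medianBlur(g,3)>th)*b,'plate%d'%th,.008)
o=np.array([315,205]);so=np.array([245,255])
f=lambda n,o,L:ray(n,(np.array(L)+.0)/8-0.4375+o,.065)[:,:2]
for nm,t,s in(('A',[(178,304),(138,277)],[(128,122),(137,76)]),('B',[(437,130),(415,93)],[(463,308),(493,273)])):
    for P in(f('top',o,t),f('side',so,s)):
        d=P[1]-P[0]; print(nm,P.round(4).tolist(),np.hypot(*d).round(4),'dir',np.degrees(np.arctan2(d[1],d[0])).round(1))
# cap from hull of jar in side view: cap+body mask, fit via top z=.062 rim
S=cv2.imread('pics/side0.png'); 
hsv=cv2.cvtColor(S,cv2.COLOR_BGR2HSV); k=((hsv[:,:,2]>90)).astype(np.uint8); k[:250]=0;k[325:]=0;k[:,:240]=0;k[:,320:]=0
n,l,st,ce=cv2.connectedComponentsWithStats(k); print(st[1:],ce[1:])
k=(g>80).astype(np.uint8); k[:205]=0;k[260:]=0;k[:,:315]=0;k[:,385:]=0
n,l,st2,ce=cv2.connectedComponentsWithStats(k); print(st2[1:],ce[1:])
# compare with predicted silhouettes
th=np.linspace(0,2*np.pi,60)
def sil(n,x,y):
    P=np.array([[x+.019*np.cos(a),y+.019*np.sin(a),z] for a in th for z in(0,.062)]); q=proj(n,P); return np.r_[q.min(0),q.max(0)]
from scipy.optimize import least_squares
for nm,x0,i,j in(('A',f('top',o,[(178,304)])[0],1,1),('B',f('top',o,[(437,130)])[0],0,0)):
    bb=lambda st,i:np.array([st[1+i][0]-.5,st[1+i][1]-.5,st[1+i][0]+st[1+i][2]-.5,st[1+i][1]+st[1+i][3]-.5])
    # side comps: A is first by rows
    for n,stt,ii in(('side',st,1-i),('top',st2,j)):
        r=least_squares(lambda p:sil(n,*p)-bb(stt,ii),x0); print(nm,n,r.x.round(4),r.fun.round(1))
E
python3 m2.py
```

```text
plate ((568.9163208007812, 23.544601440429688), (384.54315185546875, 371.57537841796875), 0.2899204194545746)
tray ((539.7184448242188, 305.4700622558594), (128.19981384277344, 257.0843811035156), 86.92322540283203)
scanner ((578.036865234375, 138.0440673828125), (277.8571472167969, 76.60542297363281), 0.979685366153717)
99 38
plate48 ((577.3134155273438, 25.346099853515625), (401.27716064453125, 349.3329772949219), 0.2868669629096985)
plate55 ((577.8018798828125, 26.667587280273438), (401.301025390625, 345.5203552246094), 0.4547657072544098)
plate60 ((577.8040771484375, 26.388351440429688), (401.12005615234375, 345.0435791015625), 0.48607099056243896)
A [[0.4575, -0.3489], [0.4679, -0.3335]] 0.0185 dir 55.9
A [[0.452, -0.3516], [0.4616, -0.3357]] 0.0185 dir 58.8
B [[0.5249, -0.4524], [0.5394, -0.4441]] 0.0167 dir 29.9
B [[0.5204, -0.4531], [0.5346, -0.4456]] 0.0161 dir 28.1
[[253 265  16  27 341]
 [293 287  17  29 384]] [[260.42228739 277.58944282]
 [300.74479167 301.54947917]]
[[358 215  19  16 217]
 [327 237  18  14 200]] [[366.98156682 222.49308756]
 [335.51       243.72      ]]
A side [ 0.4514 -0.3525] [ 0.6  0.4 -0.6 -0.3]
A top [ 0.4564 -0.3511] [ 1.1  0.3 -1.1 -0.3]
B side [ 0.5188 -0.4531] [-0.1  0.8  0.1 -0.7]
B top [ 0.5229 -0.4539] [ 1.2  1.  -1.1 -1. ]
```

View pics/cc.png

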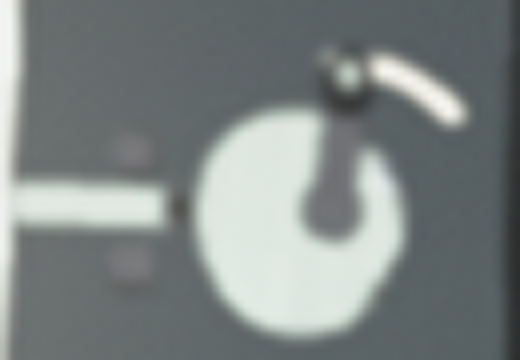

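The cam crop shows the hub at (332,210), handle at (345,72) just before the start of the white arc, and the plate's right edge at x≈508. Next I'm fitting the plate edges and loading line properly.

```bash
cat > m3.py <<'E'
from h import *
def edge(gr,fixed,lo,hi,vert,n='top',z=.008,sub=1):
    pts=[]
    for f in fixed:
        p=(gr[lo:hi,f] if not vert else gr[f,lo:hi]).astype(float); d=np.abs(np.diff(p))
        i=d.argmax(); w=d[max(0,i-2):i+3]; x=lo+.5+(np.arange(max(0,i-2),max(0,i-2)+len(w))*w).sum()/w.sum()
        pts.append((f,x) if not vert else (x,f))
    P=ray(n,pts,z)[:,:2]
    for _ in range(3):
        c=np.median(P,0) if _==0 else P.mean(0); u=np.linalg.svd(P-P.mean(0))[2][0]; r=(P-P.mean(0))@[-u[1],u[0]]; P=P[abs(r)<=max(2*r.std(),1e-4)]
    if (u[0] if vert else u[1])<0: u=-u
    return P.mean(0),u,len(P),r.std()
if __name__=='__main__':
    g=cv2.GaussianBlur(cv2.cvtColor(cv2.imread('pics/top0.png'),cv2.COLOR_BGR2GRAY),(3,3),0)
    E={}
    E['R']=edge(g,range(165,250),262,275,True)
    E['T']=edge(g,range(200,260),148,162,False)
    E['B']=edge(g,range(200,260),254,268,False)
    for k,(c,u,n,s) in E.items(): print(k,c.round(4),np.degrees(np.arctan2(u[1],u[0])).round(2),n,s.round(4))
    sx=E['R'][1]; yv=np.array([-sx[1],sx[0]])
    a=[np.degrees(np.arctan2(E['R'][1][1],E['R'][1][0]))]+[np.degrees(np.arctan2(E[k][1][1],E[k][1][0]))-90 for k in 'TB']; print('yaw',a)
    yaw=np.radians(np.mean(a)); sx=np.array([np.cos(yaw),np.sin(yaw)]); yv=np.array([-sx[1],sx[0]])
    xm=(E['T'][0]@sx+E['B'][0]@sx)/2; print('len x',E['T'][0]@sx-E['B'][0]@sx)
    o=np.array([205,180]); f=lambda L,z:ray('top',np.array(L)/8-.4375+o,z)[:,:2]
    hub=f([(332,210)],.058)[0]; hd=f([(345,72)],.098)[0]; print('hub',hub,'handle',hd, np.hypot(*(hd-hub)))
    print('origin from hub', hub+yv*.12,' origin x from plate',xm,'hub x',hub@sx,'R edge y rel hub',E['R'][0]@yv-hub@yv)
    d=hd-hub; print('crank',(np.arctan2(d[1],d[0])-yaw-np.pi)%(2*np.pi))
    for P,z in(((0,0,0),0),): pass
    # tray edges, rim z=.012
    h=g
    print('tray',[ (e[0].round(4),np.degrees(np.arctan2(e[1][1],e[1][0])).round(2),e[3].round(4)) for e in(edge(h,range(188,248),100,116,True,z=.012),edge(h,range(188,248),142,156,True,z=.012),edge(h,range(118,143),170,186,False,z=.012),edge(h,range(112,142),248,264,False,z=.012))])
E
python3 m3.py
```

```text
R [ 0.5724 -0.1403] -1.69 80 0.0007
T [ 0.7445 -0.0156] 88.5 50 0.0005
B [ 0.4036 -0.0204] 88.07 57 0.0005
yaw [np.float64(-1.6864444686767985), np.float64(-1.5032721166871568), np.float64(-1.9308022896682928)]
len x 0.3405730724163763
hub [ 0.57114919 -0.06988299] handle [ 0.6183155  -0.07399133] 0.04734489421836155
origin from hub [0.57472346 0.05006377]  origin x from plate 0.5743451981533838 hub x 0.5729772843287022 R edge y rel hub -0.0703304869136304
crank 3.084498612472116
tray [(array([0.5335, 0.3676]), np.float64(-3.01), np.float64(0.0006)), (array([0.5355, 0.2445]), np.float64(-3.08), np.float64(0.0003)), (array([0.6665, 0.3044]), np.float64(87.07), np.float64(0.0008)), (array([0.4137, 0.3068]), np.float64(86.55), np.float64(0.0005))]
```

```bash
python3 drive.py '[0.085, 0, 0, 0, 0, 0, 0.12, 0.085, 0, 0, 0, 0, 0, 0.12, 0.085, 0, 0, 0, 0, 0, 0.12, 0.085, 0, 0, 0, 0, 0, 0.12, 0.085, 0, 0, 0, 0, 0, 0.12, 0.085, 0, 0, 0, 0, 0, 0.12, 0.085, 0, 0, 0, 0, 0, 0.12, 0.085, 0, 0, 0, 0, 0, 0.12]'
cat > go.py <<'E'
# python3 go.py : helper functions giving distance to a target in tool axes
from h import *
YAW=np.radians(-1.7); O=np.array([.5728,.0496])
def st(x,y): c,s=np.cos(YAW),np.sin(YAW); return O+np.array([c*x-s*y,s*x+c*y])/1000
def to(xy,z,yaw_y):   # z of TCP; yaw_y world angle (deg) of tool y
    s=telemetry.observe(); M=R.from_quat(s['tool_rot']).as_matrix()
    a=np.radians(yaw_y); y=np.array([np.cos(a),np.sin(a),0]); zz=np.array([0,0,-1.]); T=np.c_[np.cross(y,zz),y,zz]
    d=np.r_[xy,z]-s['ee_pos']
    print('t',round(s['time'],2),'pos',s['ee_pos'].round(4),'F',s['ft_force'].round(1),'gap',round(s['finger_gap'],4),'yaw_y',np.degrees(np.arctan2(M[1,1],M[0,1])).round(2))
    print(' now-axes d',(M.T@d).round(4),'target-axes d',(T.T@d).round(4),'rotvec',R.from_matrix(M.T@T).as_rotvec().round(4))
E
python3 - <<'E'
from go import *
# side view handle top and plate edges check
P=ray('side',np.array([[275.2,181.8]]),.098); print('handle side approx',P)
print('pred handle px',proj('side',[[.6183,-.074,.098]]),proj('side',[[.6183,-.074,.052]]))
to(np.array([.616,-.0735]),.15,-1.7)
im=cv2.imread('pics/side0.png')
cv2.imwrite('pics/sh.png',cv2.resize(im[135:235,190:325],None,fx=5.9,fy=5.9,interpolation=cv2.INTER_CUBIC))
E
```

```text
time: 0.77
ee_pos: [0.2774, 0.6151, 0.2308]
tool_rot: [0.64, 0.768, -0.0, 0.0]
ft_force: [0.1, -0.7, -0.3]
finger_gap: 0.0848
gripper_force: 0.0
handle side approx [[ 0.61407727 -0.07597779  0.098     ]]
pred handle px [[276.16086285 181.12020519]] [[275.72126228 192.00433779]]
t 0.77 pos [0.2774 0.6151 0.2308] F [ 0.1 -0.7 -0.3] gap 0.0848 yaw_y 10.38
 now-axes d [-0.7382  0.2091  0.0813] target-axes d [-0.6782  0.3589  0.0808] rotvec [-0.0005  0.0008  0.2108]
```

View pics/sh.png

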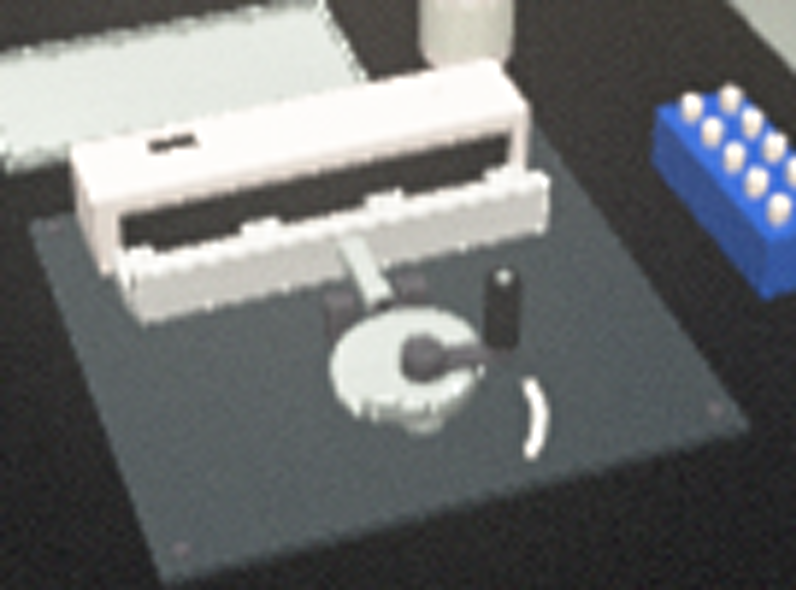

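The side crop shows the handle top at (503,272), matching the top-view position within about 3 mm. The bar is in and the cam is empty around. Moving over to the handle.

```bash
python3 drive.py '[0.085, 0, 0, 0, 0, 0, 0.105, 0.085, 0, 0, 0, 0, 0, 0.105, 0.085, -0.034, 0.018, 0, 0, 0, 0, 0.085, -0.034, 0.018, 0, 0, 0, 0, 0.085, -0.034, 0.018, 0, 0, 0, 0, 0.085, -0.034, 0.018, 0, 0, 0, 0, 0.085, -0.034, 0.018, 0, 0, 0, 0, 0.085, -0.034, 0.018, 0, 0, 0, 0]' >/dev/null
python3 drive.py '[0.085, -0.034, 0.018, 0, 0, 0, 0, 0.085, -0.034, 0.018, 0, 0, 0, 0, 0.085, -0.034, 0.018, 0, 0, 0, 0, 0.085, -0.034, 0.018, 0, 0, 0, 0, 0.085, -0.034, 0.018, 0, 0, 0, 0, 0.085, -0.034, 0.018, 0, 0, 0, 0, 0.085, -0.034, 0.018, 0, 0, 0, 0, 0.085, -0.034, 0.018, 0, 0, 0, 0]' >/dev/null
python3 -c "
from go import *
to(np.array([.6165,-.0743]),.15,-1.7)"
```

```text
t 2.1 pos [0.5189 0.1319 0.2312] F [1.1 1.  0. ] gap 0.0848 yaw_y -1.3
 now-axes d [-0.2039  0.1023  0.0812] target-axes d [-0.2032  0.1037  0.0812] rotvec [-0.0003 -0.      0.007 ]
```

```bash
python3 drive.py '[0.085, -0.034, 0.0173, 0, 0, 0, 0.007, 0.085, -0.034, 0.0173, 0, 0, 0, 0, 0.085, -0.034, 0.0173, 0.012, 0, 0, 0, 0.085, -0.034, 0.0173, 0.02, 0, 0, 0, 0.06, -0.034, 0.0173, 0.02, 0, 0, 0, 0.06, -0.034, 0.0173, 0.02, 0, 0, 0, 0.06, 0, 0, 0.008, 0, 0, 0, 0.06, 0, 0, 0, 0, 0, 0]' >/dev/null
python3 - <<'E'
from go import *
to(np.array([.6165,-.0743]),.066,-1.7)
for n in('side','top'): snap(n,n+'1.png')
a=cv2.imread('pics/side1.png')[110:230,190:330]; b=cv2.imread('pics/top1.png')[150:240,180:290]
cv2.imwrite('pics/v1.png',np.hstack([cv2.resize(x,(400,400),interpolation=cv2.INTER_CUBIC) for x in(a,b)]))
s=telemetry.observe();print(proj('side',[s['ee_pos']]),proj('top',[s['ee_pos']]))
E
```

```text
t 2.77 pos [ 0.6136 -0.0727  0.1505] F [-0.8  0.3  0. ] gap 0.06 yaw_y -1.97
 now-axes d [-0.0014  0.0033  0.0845] target-axes d [-0.0015  0.0029  0.0845] rotvec [-0.0043  0.0011 -0.0047]
[[274.95205501 166.80894104]] [[246.44791981 186.62599786]]
```

View pics/v1.png

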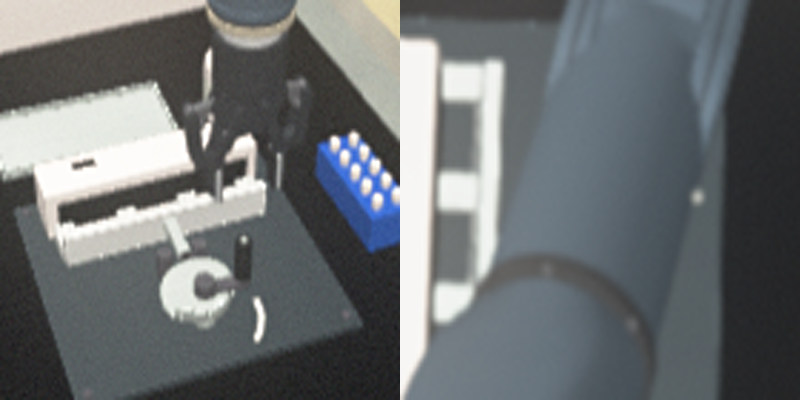

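The side half shows the gripper open above the handle, straddling it along x (tips at (220,195) and (277,185)). In the top half the arm hides the handle. Descend and grip.

```bash
python3 drive.py '[0.06, -0.0014, 0.001, 0.028, 0, 0, 0, 0.06, 0, 0, 0.028, 0, 0, 0, 0.06, 0, 0, 0.028, 0, 0, 0, 0.06, 0, 0, 0, 0, 0, 0, 0.018, 0, 0, 0, 0, 0, 0, 0.018, 0, 0, 0, 0, 0, 0, 0.018, 0, 0, 0, 0, 0, 0, 0.018, 0, 0, 0, 0, 0, 0]'; python3 drive.py '[0.018, 0, 0, 0, 0, 0, 0, 0.018, 0, 0, 0, 0, 0, 0]'
python3 -c "
from go import *
to(np.array([.6165,-.0743]),.066,-1.7)"
```

```text
time: 3.53
ee_pos: [0.614, -0.071, 0.0714]
tool_rot: [0.718, 0.696, -0.001, -0.001]
ft_force: [-9.9, 2.9, 10.7]
finger_gap: 0.019
gripper_force: 36.5
time: 3.7
ee_pos: [0.614, -0.071, 0.0714]
tool_rot: [0.718, 0.696, -0.0, -0.001]
ft_force: [-10.2, 1.8, 12.9]
finger_gap: 0.0188
gripper_force: 36.9
t 3.7 pos [ 0.614  -0.071   0.0714] F [-10.2   1.8  12.9] gap 0.0188 yaw_y -1.74
 now-axes d [-0.0032  0.0026  0.0054] target-axes d [-0.0032  0.0026  0.0054] rotvec [-0.0021 -0.0012 -0.0006]
```

```bash
python3 drive.py '[0.018, 0, 0, -0.004, 0, 0, 0, 0.018, -0.0115, -0.002, 0, 0, 0, 0, 0.018, -0.0106, -0.005, 0, 0, 0, 0, 0.018, -0.0089, -0.0075, 0, 0, 0, 0, 0.018, -0.0067, -0.0096, 0, 0, 0, 0, 0.018, -0.004, -0.0109, 0, 0, 0, 0, 0.018, -0.0011, -0.0117, 0, 0, 0, 0, 0.018, 0, 0, 0, 0, 0, 0]'
python3 -c "
from go import *
to(st(-1.8,-165),.0714,-1.7)"
```

```text
time: 4.37
ee_pos: [0.5647, -0.1106, 0.073]
tool_rot: [0.717, 0.697, -0.0, -0.003]
ft_force: [-4.0, 4.3, -14.4]
finger_gap: 0.0186
gripper_force: 35.7
t 4.37 pos [ 0.5647 -0.1106  0.073 ] F [ -4.    4.3 -14.4] gap 0.0186 yaw_y -1.68
 now-axes d [-0.0047  0.0015  0.0015] target-axes d [-0.0047  0.0015  0.0016] rotvec [-0.0042 -0.003   0.0004]
```

```bash
python3 drive.py '[0.018, 0.002, -0.0115, 0, 0, 0, 0, 0.018, 0.0049, -0.0106, 0, 0, 0, 0, 0.018, 0.0074, -0.009, 0, 0, 0, 0, 0.018, 0.0095, -0.0068, 0, 0, 0, 0, 0.018, 0.0109, -0.0041, 0, 0, 0, 0, 0.018, 0.0116, -0.0012, 0, 0, 0, 0, 0.018, 0.003, 0, 0, 0, 0, 0, 0.018, 0, 0, 0, 0, 0, 0]'
python3 -c "
from go import *
to(st(-45,-120),.0714,-1.7)"
```

```text
time: 5.03
ee_pos: [0.5241, -0.0636, 0.0731]
tool_rot: [0.718, 0.696, -0.002, -0.0]
ft_force: [-4.3, -10.5, -17.9]
finger_gap: 0.0185
gripper_force: 35.2
t 5.03 pos [ 0.5241 -0.0636  0.0731] F [ -4.3 -10.5 -17.9] gap 0.0185 yaw_y -1.79
 now-axes d [-0.0054  0.0003  0.0018] target-axes d [-0.0054  0.0003  0.0017] rotvec [-0.0031  0.003  -0.0016]
```

```bash
python3 drive.py '[0.05, 0, 0, 0, 0, 0, 0, 0.05, 0, 0, 0, 0, 0, 0, 0.05, 0, 0, 0, 0, 0, 0, 0.05, 0, 0, -0.035, 0, 0, 0, 0.05, 0, 0, -0.035, 0, 0, 0, 0.07, 0, 0, -0.03, 0, 0, 0, 0.07, -0.036, -0.01, 0, 0, 0, 0.1, 0.07, -0.036, -0.01, 0, 0, 0, 0.1]'
python3 -c "
from go import *
to(np.array([.4535,-.3515]),.15,-33)"
```

```text
time: 5.7
ee_pos: [0.5037, -0.131, 0.1762]
tool_rot: [0.783, 0.622, 0.003, 0.002]
ft_force: [0.4, -1.1, -0.2]
finger_gap: 0.0703
gripper_force: 0.0
t 5.7 pos [ 0.5037 -0.131   0.1762] F [ 0.4 -1.1 -0.2] gap 0.0703 yaw_y -13.07
 now-axes d [-0.2262  0.0007  0.0257] target-axes d [-0.2123  0.078   0.0262] rotvec [ 0.0068 -0.0034  0.3479]
```

```bash
python3 drive.py '[0.07, 0, 0, 0, 0, 0, 0.116, 0.07, 0, 0, 0, 0, 0, 0.116, 0.07, 0, 0, 0, 0, 0, 0.116, 0.07, -0.037, 0.0137, 0, 0, 0, 0, 0.07, -0.037, 0.0137, 0, 0, 0, 0, 0.07, -0.037, 0.0137, 0, 0, 0, 0, 0.07, -0.037, 0.0137, 0, 0, 0, 0, 0.07, -0.037, 0.0137, 0.01, 0, 0, 0]' >/dev/null
python3 drive.py '[0.07, -0.02, 0.007, 0.015, 0, 0, 0, 0.07, 0, 0, 0, 0, 0, 0]'
python3 - <<'E'
from go import *
to(np.array([.4535,-.3515]),.027,-33)
for n in('side','top'): snap(n,n+'2.png')
a=cv2.imread('pics/side2.png')[150:330,190:330]; b=cv2.imread('pics/top2.png')[140:275,155:290]
cv2.imwrite('pics/v2.png',np.hstack([cv2.resize(x,(400,500 if i==0 else 400),interpolation=cv2.INTER_CUBIC)[:400] if i else cv2.resize(x,(311,400),interpolation=cv2.INTER_CUBIC) for i,x in enumerate((a,b))]))
E
```

```text
time: 6.53
ee_pos: [0.4496, -0.3502, 0.1477]
tool_rot: [0.881, 0.474, -0.001, 0.001]
ft_force: [-1.6, 1.0, 0.1]
finger_gap: 0.0702
gripper_force: 0.0
t 6.53 pos [ 0.4496 -0.3502  0.1477] F [-1.6  1.   0.1] gap 0.0702 yaw_y -33.46
 now-axes d [0.0013 0.0038 0.1207] target-axes d [0.001  0.004  0.1207] rotvec [ 0.0014  0.0024 -0.008 ]
```

View pics/v2.png

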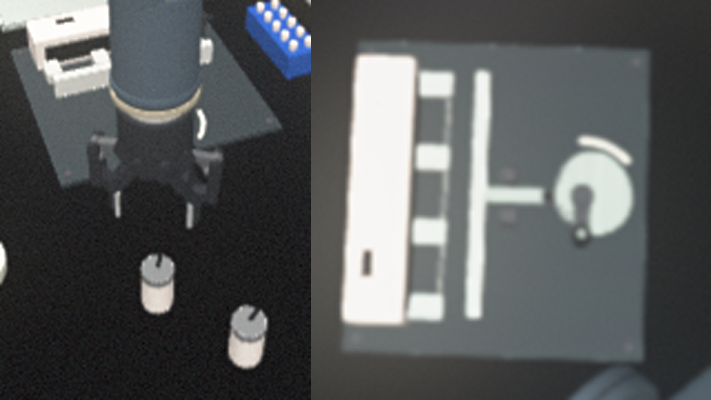

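The bar is fully back (handle at (580,236), toward station −x). The gripper hangs in line with jar A (at (157,283)). Descend and grip.

```bash
python3 drive.py '[0.07, 0.001, 0.004, 0.03, 0, 0, 0, 0.07, 0, 0, 0.03, 0, 0, 0, 0.07, 0, 0, 0.03, 0, 0, 0, 0.07, 0, 0, 0.03, 0, 0, 0, 0.07, 0, 0, 0, 0, 0, 0, 0.034, 0, 0, 0, 0, 0, 0, 0.034, 0, 0, 0, 0, 0, 0, 0.034, 0, 0, 0, 0, 0, 0]'; python3 drive.py '[0.034, 0, 0, 0, 0, 0, 0, 0.034, 0, 0, 0, 0, 0, 0, 0.034, 0, 0, 0, 0, 0, 0]'
python3 -c "
from go import *
to(np.array([.4535,-.3515]),.1,-33)"
```

```text
time: 7.3
ee_pos: [0.4571, -0.3469, 0.0307]
tool_rot: [0.879, 0.477, 0.001, 0.001]
ft_force: [-0.6, 1.6, 5.6]
finger_gap: 0.0365
gripper_force: 59.5
time: 7.55
ee_pos: [0.4571, -0.3469, 0.0307]
tool_rot: [0.879, 0.476, 0.001, 0.001]
ft_force: [0.3, 2.1, 7.9]
finger_gap: 0.0365
gripper_force: 59.8
t 7.55 pos [ 0.4571 -0.3469  0.0307] F [0.3 2.1 7.9] gap 0.0365 yaw_y -33.09
 now-axes d [-0.0057 -0.0002 -0.0693] target-axes d [-0.0058 -0.0005 -0.0693] rotvec [ 0.0038 -0.0007 -0.0016]
```

```bash
python3 drive.py '[0.034, 0, 0, -0.02, 0, 0, 0, 0.034, 0, 0, -0.04, 0, 0, 0, 0.034, 0, 0, -0.04, 0, 0, 0, 0.034, 0, 0, -0.03, 0, 0, -0.11, 0.034, 0, 0, 0, 0, 0, -0.11, 0.034, 0, 0, 0, 0, 0, -0.11, 0.034, 0, 0, 0, 0, 0, -0.11, 0.034, 0, 0, 0, 0, 0, -0.11]'
python3 -c "
from go import *
to(st(-80,33),.15,-1.7)"
```

```text
time: 8.22
ee_pos: [0.4561, -0.3466, 0.1603]
tool_rot: [0.715, 0.699, 0.0, 0.001]
ft_force: [-0.7, -0.5, -1.6]
finger_gap: 0.0366
gripper_force: 60.1
t 8.22 pos [ 0.4561 -0.3466  0.1603] F [-0.7 -0.5 -1.6] gap 0.0366 yaw_y -1.28
 now-axes d [0.4324 0.0281 0.0097] target-axes d [0.4325 0.0249 0.0103] rotvec [0.0025 0.0015 0.0073]
```

```bash
python3 drive.py '[0.034, 0.039, 0.0024, 0, 0, 0, 0.007, 0.034, 0.039, 0.0024, 0, 0, 0, 0, 0.034, 0.039, 0.0024, 0, 0, 0, 0, 0.034, 0.039, 0.0024, 0, 0, 0, 0, 0.034, 0.039, 0.0024, 0, 0, 0, 0, 0.034, 0.039, 0.0024, 0, 0, 0, 0, 0.034, 0.039, 0.0024, 0, 0, 0, 0, 0.034, 0.039, 0.0024, 0, 0, 0, 0]' >/dev/null
python3 drive.py '[0.034, 0.039, 0.0024, 0, 0, 0, 0, 0.034, 0.039, 0.0024, 0, 0, 0, 0, 0.034, 0.039, 0.0024, 0, 0, 0, 0, 0.034, 0, 0, 0, 0, 0, 0, 0.034, 0, 0, 0, 0, 0, 0]'
python3 - <<'E'
from go import *
to(st(-80,33),.04,-1.7)
for n in('side','top'): snap(n,n+'3.png')
a=cv2.imread('pics/side3.png')[90:230,170:310]; b=cv2.imread('pics/top3.png')[140:275,155:290]
cv2.imwrite('pics/v3.png',np.hstack([cv2.resize(x,(400,400),interpolation=cv2.INTER_CUBIC) for i,x in enumerate((a,b))]))
E
```

```text
time: 9.3
ee_pos: [0.4971, 0.0842, 0.1594]
tool_rot: [0.718, 0.697, 0.001, 0.0]
ft_force: [-0.0, -1.5, 0.5]
finger_gap: 0.0365
gripper_force: 60.1
t 9.3 pos [0.4971 0.0842 0.1594] F [-0.  -1.5  0.5] gap 0.0365 yaw_y -1.7
 now-axes d [ 0.0005 -0.0035  0.1194] target-axes d [ 0.0006 -0.0033  0.1194] rotvec [ 0.0019 -0.0012  0.    ]
```

View pics/v3.png

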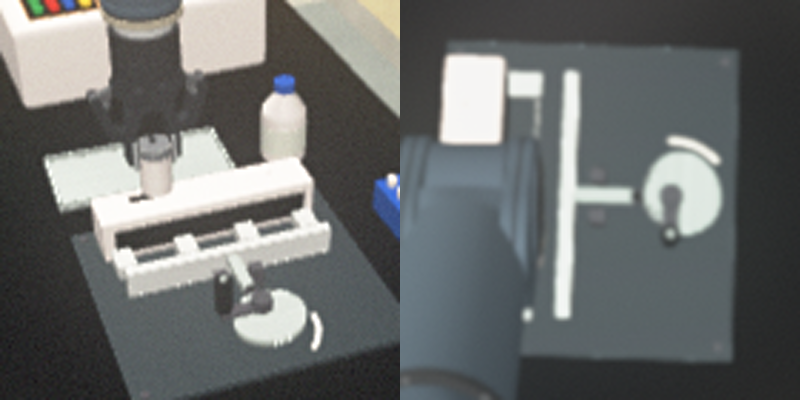

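The side half shows jar A hanging from the gripper, with its bottom at about (156,195). I'll check that against the predicted silhouette before lowering.

```bash
cat > chk.py <<'E'
from go import *
from scipy.optimize import least_squares
def check(f,zoff):
    s=telemetry.observe(); p=s['ee_pos']; im=cv2.imread(f); g=cv2.cvtColor(im,cv2.COLOR_BGR2GRAY)
    zb=p[2]-zoff; th=np.linspace(0,6.28,80)
    bot=lambda x,y:proj('side',np.c_[x+.019*np.cos(th),y+.019*np.sin(th),0*th+zb])
    q=bot(*p[:2]); u,v=q.mean(0); x0,x1=int(u-14),int(u+15); y1=int(v+12); sub=g[int(v-8):y1,x0:x1]
    m=(sub>120).astype(np.uint8)
    print('\n'.join(''.join('%4d'%k for k in r) for r in sub[::2]))
    print('pred u range',q[:,0].min(),q[:,0].max(),'v max',q[:,1].max(),'x0,v0',x0,int(v-8))
E
python3 -c "
from chk import *
check('pics/side3.png',.0307)"
```

```text
233 232 232 235 213 103  98 154 140 173 208 206 204 208 207 206 202 202 194 187 194 221 233 231 231 231 231 230 229
 233 233 231 232 233 231 224 186 168 181 207 214 214 219 220 216 210 207 195 182 215 230 230 229 230 231 230 229 229
 232 233 230 232 232 231 231 234 227 193 204 214 217 219 218 220 214 207 199 187 203 232 231 230 230 231 229 221 233
 234 233 233 232 233 233 232 233 232 193 203 212 220 218 221 219 214 210 203 186 202 238 244 251 249 250 249 251 252
 234 232 235 232 232 231 230 224 238 207 202 209 217 219 219 220 215 209 199 190 229 253 252 252 252 252 251 252 251
 223 222 232 244 247 249 250 251 255 214 178 204 214 219 219 217 217 208 207 228 252 252 252 252 252 252 252 252 252
 252 252 252 252 252 151 100  92  96 100 102 130 178 209 249 249 249 250 252 252 252 252 252 252 251 252 252 252 252
 252 252 252 252 254 248 246 248 249 255 254 254 253 253 252 252 252 252 252 252 252 252 252 252 252 252 253 252 251
 252 252 252 252 252 252 252 252 252 252 252 252 252 252 252 252 252 253 252 251 247 245 243 241 235 227 225 224 223
 252 252 252 252 252 252 252 252 252 252 250 246 245 242 238 231 226 225 221 220 219 217 216 214 194 172 167 153 148
pred u range 218.61948609733415 230.03828314635254 v max 158.69000930376652 x0,v0 210 147
```

```bash
python3 drive.py '[0.034, -0.0045, -0.0035, 0.02, 0, 0, 0, 0.034, 0, 0, 0.03, 0, 0, 0, 0.034, 0, 0, 0.03, 0, 0, 0, 0.034, 0, 0, 0.02, 0, 0, 0, 0.034, 0, 0, 0.012, 0, 0, 0, 0.034, 0, 0, 0.006, 0, 0, 0, 0.034, 0, 0, 0, 0, 0, 0]'
python3 -c "
from go import *
to(st(-80,28),.0387,-1.7)"
```

```text
time: 9.98
ee_pos: [0.4929, 0.0753, 0.0399]
tool_rot: [0.72, 0.694, -0.001, -0.0]
ft_force: [-0.7, 0.1, -0.9]
finger_gap: 0.0365
gripper_force: 60.1
t 9.98 pos [0.4929 0.0753 0.0399] F [-0.7  0.1 -0.9] gap 0.0365 yaw_y -2.15
 now-axes d [0.0047 0.0006 0.0012] target-axes d [0.0047 0.0007 0.0012] rotvec [-0.0009  0.0008 -0.0079]
```

```bash
python3 drive.py '[0.034, 0.004, 0, 0, 0, 0, -0.007, 0.034, 0, 0, 0.0015, 0, 0, 0, 0.034, 0, 0, 0, 0, 0, 0, 0.06, 0, 0, 0, 0, 0, 0, 0.06, 0, 0, 0, 0, 0, 0, 0.06, 0, 0, 0, 0, 0, 0]'
python3 drive.py '[0.06, 0, 0, -0.03, 0, 0, 0, 0.06, 0, 0, -0.04, 0, 0, 0, 0.06, 0, 0, -0.04, 0, 0, 0, 0.06, -0.039, 0, -0.01, 0, 0, 0.1, 0.06, -0.039, 0.004, 0, 0, 0, 0.1, 0.06, -0.039, 0.008, 0, 0, 0, 0.1, 0.06, -0.039, 0.012, 0, 0, 0, 0.1, 0.06, -0.039, 0.016, 0, 0, 0, 0.1]'
python3 - <<'E'
from go import *
to(np.array([.5215,-.451]),.15,-61)
E
```

```text
time: 10.48
ee_pos: [0.4934, 0.081, 0.0391]
tool_rot: [0.717, 0.697, 0.0, 0.0]
ft_force: [0.8, 0.2, -0.3]
finger_gap: 0.0596
gripper_force: 0.0
time: 11.15
ee_pos: [0.4871, -0.1208, 0.1592]
tool_rot: [0.868, 0.496, 0.0, 0.0]
ft_force: [1.7, -0.5, -0.1]
finger_gap: 0.06
gripper_force: 0.0
t 11.15 pos [ 0.4871 -0.1208  0.1592] F [ 1.7 -0.5 -0.1] gap 0.06 yaw_y -30.46
 now-axes d [-0.2671  0.1971  0.0092] target-axes d [-0.1299  0.3055  0.0092] rotvec [ 5.000e-04 -9.000e-04  5.329e-01]
```

```bash
python3 drive.py '[0.07, 0, 0, 0, 0, 0, 0.107, 0.07, 0, 0, 0, 0, 0, 0.107, 0.07, 0, 0, 0, 0, 0, 0.107, 0.07, 0, 0, 0, 0, 0, 0.107, 0.07, 0, 0, 0, 0, 0, 0.105, 0.07, -0.0144, 0.034, 0, 0, 0, 0, 0.07, -0.0144, 0.034, 0, 0, 0, 0, 0.07, -0.0144, 0.034, 0, 0, 0, 0]' >/dev/null
python3 drive.py '[0.07, -0.0144, 0.034, 0, 0, 0, 0, 0.07, -0.0144, 0.034, 0, 0, 0, 0, 0.07, -0.0144, 0.034, 0, 0, 0, 0, 0.07, -0.0144, 0.034, 0, 0, 0, 0, 0.07, -0.0144, 0.034, 0, 0, 0, 0, 0.07, -0.0144, 0.034, 0, 0, 0, 0, 0.07, 0, 0, 0, 0, 0, 0]'
python3 - <<'E'
from go import *
to(np.array([.5215,-.451]),.028,-61)
for n in('side','top'): snap(n,n+'4.png')
a=cv2.imread('pics/side4.png')[205:335,190:370]; b=cv2.imread('pics/top4.png')[190:250,160:220]
cv2.imwrite('pics/v4.png',np.hstack([cv2.resize(x,(400,400),interpolation=cv2.INTER_CUBIC) for i,x in enumerate((a,b))]))
E
```

```text
time: 12.4
ee_pos: [0.5209, -0.4578, 0.1589]
tool_rot: [0.968, 0.249, -0.001, 0.003]
ft_force: [-2.3, 0.5, -0.5]
finger_gap: 0.0699
gripper_force: 0.0
t 12.4 pos [ 0.5209 -0.4578  0.1589] F [-2.3  0.5 -0.5] gap 0.0699 yaw_y -61.15
 now-axes d [ 0.0043 -0.0062  0.1309] target-axes d [ 0.0038 -0.0057  0.1309] rotvec [ 0.0043  0.0037 -0.0026]
```

View pics/v4.png

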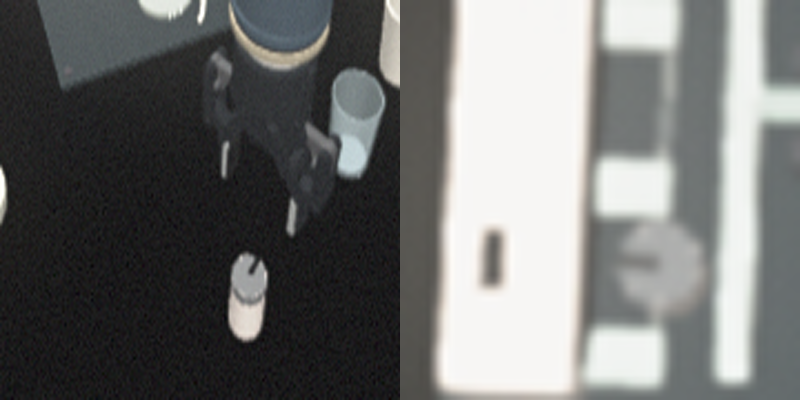

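Jar A stands in its place with the ridge (655,263)→(618,262), aimed square at the window to within about 3°. Jar B is undisturbed beneath the gripper. Descend on B.

```bash
python3 drive.py '[0.07, 0.004, -0.006, 0.03, 0, 0, 0, 0.07, 0, 0, 0.035, 0, 0, 0, 0.07, 0, 0, 0.035, 0, 0, 0, 0.07, 0, 0, 0.03, 0, 0, 0, 0.07, 0, 0, 0, 0, 0, 0, 0.034, 0, 0, 0, 0, 0, 0, 0.034, 0, 0, 0, 0, 0, 0, 0.034, 0, 0, 0, 0, 0, 0]' >/dev/null; python3 drive.py '[0.034, 0, 0, 0, 0, 0, 0, 0.034, 0, 0, 0, 0, 0, 0, 0.034, 0, 0, 0, 0, 0, 0]'
python3 -c "
from go import *
to(np.array([.5215,-.451]),.15,-61)"
python3 drive.py '[0.034, 0, 0, -0.02, 0, 0, 0, 0.034, 0, 0, -0.04, 0, 0, 0, 0.034, 0, 0, -0.04, 0, 0, 0, 0.034, 0, 0, -0.03, 0, 0, -0.115, 0.034, 0, 0, 0, 0, 0, -0.115, 0.034, 0, 0, 0, 0, 0, -0.115, 0.034, 0, 0, 0, 0, 0, -0.115, 0.034, 0, 0, 0, 0, 0, -0.115]'
python3 -c "
from go import *
to(st(80,28),.16,-1.7)"
```

```text
time: 13.42
ee_pos: [0.5254, -0.4438, 0.0318]
tool_rot: [0.968, 0.252, 0.001, 0.002]
ft_force: [-0.0, 0.0, 8.3]
finger_gap: 0.0362
gripper_force: 59.5
t 13.42 pos [ 0.5254 -0.4438  0.0318] F [-0.   0.   8.3] gap 0.0362 yaw_y -60.78
 now-axes d [-0.0067  0.0049 -0.1182] target-axes d [-0.0069  0.0044 -0.1182] rotvec [ 0.0042 -0.0019  0.0038]
time: 14.08
ee_pos: [0.5242, -0.4427, 0.1607]
tool_rot: [0.855, 0.519, 0.0, 0.001]
ft_force: [-0.3, -0.7, -1.4]
finger_gap: 0.0363
gripper_force: 60.2
t 14.08 pos [ 0.5242 -0.4427  0.1607] F [-0.3 -0.7 -1.4] gap 0.0363 yaw_y -27.52
 now-axes d [ 5.191e-01 -1.246e-01  3.000e-04] target-axes d [0.5215 0.114  0.0007] rotvec [ 0.002   0.0008 -0.4507]
```

```bash
python3 drive.py '[0.034, 0, 0, 0, 0, 0, -0.1127, 0.034, 0, 0, 0, 0, 0, -0.1127, 0.034, 0, 0, 0, 0, 0, -0.1127, 0.034, 0, 0, 0, 0, 0, -0.1127, 0.034, 0.037, 0.0081, 0, 0, 0, 0, 0.034, 0.037, 0.0081, 0, 0, 0, 0, 0.034, 0.037, 0.0081, 0, 0, 0, 0, 0.034, 0.037, 0.0081, 0, 0, 0, 0]' >/dev/null
python3 drive.py '[0.034, 0.037, 0.0081, 0, 0, 0, 0, 0.034, 0.037, 0.0081, 0, 0, 0, 0, 0.034, 0.037, 0.0081, 0, 0, 0, 0, 0.034, 0.037, 0.0081, 0, 0, 0, 0, 0.034, 0.037, 0.0081, 0, 0, 0, 0, 0.034, 0.037, 0.0081, 0, 0, 0, 0, 0.034, 0.037, 0.0081, 0, 0, 0, 0, 0.034, 0.037, 0.0081, 0, 0, 0, 0]' >/dev/null
python3 drive.py '[0.034, 0.037, 0.0081, 0, 0, 0, 0, 0.034, 0.034, 0.0081, 0, 0, 0, 0, 0.034, 0, 0, 0, 0, 0, 0, 0.034, 0, 0, 0, 0, 0, 0]'
python3 - <<'E'
from chk import *
to(st(80,29),.0395,-1.7)
snap('side','side5.png'); check('pics/side5.png',.0318)
E
```

```text
time: 15.75
ee_pos: [0.6558, 0.0713, 0.1597]
tool_rot: [0.718, 0.696, 0.001, 0.0]
ft_force: [-0.3, -1.4, -1.6]
finger_gap: 0.0361
gripper_force: 60.3
t 15.75 pos [0.6558 0.0713 0.1597] F [-0.3 -1.4 -1.6] gap 0.0361 yaw_y -1.75
 now-axes d [ 0.0047 -0.0024  0.1202] target-axes d [ 0.0048 -0.0023  0.1202] rotvec [ 0.0011 -0.0011 -0.0008]
  69  70  69  70  70  73 126  95 105 160 164 184 185 188 174 162 167 161 179 183 185 173  95  61  57  65  66  62  60
  70  70  71  70  68  81 150 186 175 165 169 192 205 214 219 222 221 217 215 209 199 157  75  63  64  65  65  63  64
  69  72  75  68  69  76 131 189 200 203 193 194 205 212 217 217 218 218 214 207 195 144  72  63  63  61  58  60  63
  71  70  71  73  65  65  72 138 196 210 195 191 211 213 216 219 218 217 215 211 199 117  65  65  68  60  64  59  62
  78  89 106 120 150 163 210 247 247 251 216 192 204 212 220 218 217 216 213 206 195 112  68  64  64  62  63  62  58
 249 252 255 255 254 253 253 253 252 250 236 202 205 211 214 220 217 216 209 204 198 226 116  60  56  67  58  62  58
 252 252 252 252 252 252 252 252 250 251 253 249 237 239 230 230 229 232 232 247 251 255 252 165  78  58  61  62  63
 251 252 252 252 252 252 251 251 251 252 252 252 252 252 252 252 252 252 253 253 252 249 248 247 174  79  59  63  60
 252 252 252 252 252 252 252 252 252 253 252 251 248 246 243 240 235 229 224 223 221 217 218 217 171  84  60  59  67
 253 252 251 248 244 243 239 235 227 223 224 223 218 219 217 213 190 171 169 149 143 154 215 219 154  99  88  66  62
pred u range 263.9455692076429 274.98924180047766 v max 150.59497986876863 x0,v0 255 139
```

```bash
python3 drive.py '[0.034, 0.0045, -0.0023, 0.02, 0, 0, 0, 0.034, 0, 0, 0.03, 0, 0, 0, 0.034, 0, 0, 0.03, 0, 0, 0, 0.034, 0, 0, 0.02, 0, 0, 0, 0.034, 0, 0, 0.012, 0, 0, 0, 0.034, 0, 0, 0.006, 0, 0, 0, 0.034, 0, 0, 0, 0, 0, 0]'
python3 -c "
from go import *
to(st(80,28),.0398,-1.7)"
```

```text
time: 16.38
ee_pos: [0.6597, 0.08, 0.0454]
tool_rot: [0.718, 0.696, 0.008, 0.001]
ft_force: [7.8, 22.9, 18.5]
finger_gap: 0.0362
gripper_force: 109.5
t 16.38 pos [0.6597 0.08   0.0454] F [ 7.8 22.9 18.5] gap 0.0362 yaw_y -1.75
 now-axes d [-0.005  -0.006   0.0055] target-axes d [-0.0049 -0.006   0.0056] rotvec [ 0.0136 -0.0101 -0.0008]
```

Run:
```python
from go import *
for n in('side','top'): snap(n,n+'6.png')
a=cv2.imread('pics/side6.png')[115:205,200:300]; b=cv2.imread('pics/top6.png')[140:265,155:280]
cv2.imwrite('pics/v6.png',np.hstack([cv2.resize(x,(480 if i==0 else 320,430 if i==0 else 430),interpolation=cv2.INTER_CUBIC) for i,x in enumerate((a,b))]))
print(telemetry.observe()['ft_force'],telemetry.observe()['wrist_torque'])
```

```text
[ 8.7011942  23.45654042 16.06582965] [ 4.52500617 -1.84644315  0.31765359]
```

View pics/v6.png

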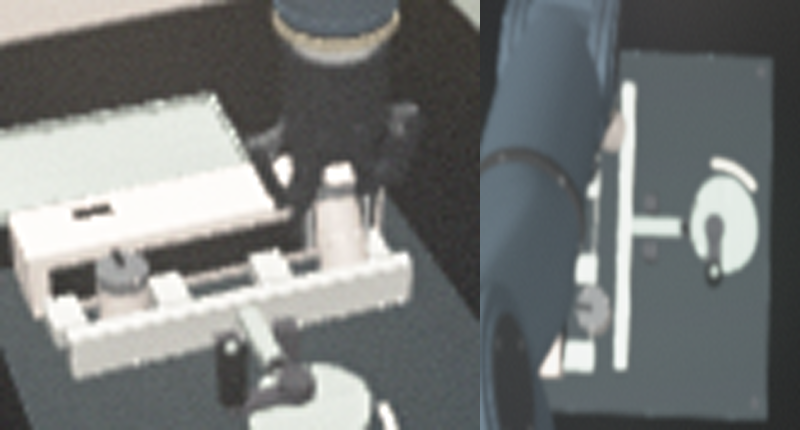

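The side half shows jar B between gripper and bar, rubbing the bar's face. In the top half the jar (612,130) touches the bar (627). Lift it clear and re-measure the bar and the jar offset.

```bash
python3 drive.py '[0.034, 0.004, -0.003, -0.005, 0, 0, 0, 0.034, 0, 0, -0.03, 0, 0, 0, 0.034, 0, 0, -0.04, 0, 0, 0, 0.034, 0, 0, -0.04, 0, 0, 0, 0.034, 0, 0, 0, 0, 0, 0, 0.034, 0, 0, 0, 0, 0, 0]'
python3 - <<'E'
from chk import *
from m3 import edge
to(st(80,29),.0395,-1.7)
g=cv2.GaussianBlur(cv2.cvtColor(cv2.imread('pics/top2.png'),cv2.COLOR_BGR2GRAY),(3,3),0)
c,s=np.cos(YAW),np.sin(YAW)
def S(P): d=(np.array(P)[:2]-O)*1000; return np.array([c*d[0]+s*d[1],-s*d[0]+c*d[1]]).round(1)
# row profiles mid of places
for row in (187,212,235): print(row,g[row,180:225].tolist())
def subedge(row,lo,hi,z):
    p=g[row,lo:hi].astype(float); d=np.abs(np.diff(p)); x=lo+.5+(d*np.arange(len(d))).sum()/d.sum(); return x,S(ray('top',[[x,row]],z)[0])
snap('side','side7.png'); a=cv2.imread('pics/side7.png')
q=proj('side',[telemetry.observe()['ee_pos']])[0].astype(int); print(q)
cv2.imwrite('pics/v7.png',cv2.resize(a[q[1]-35:q[1]+40,q[0]-45:q[0]+45],None,fx=7,fy=7,interpolation=cv2.INTER_CUBIC))
E
```

```text
time: 16.98
ee_pos: [0.6521, 0.0745, 0.1595]
tool_rot: [0.72, 0.694, 0.002, 0.002]
ft_force: [0.2, -0.5, -2.0]
finger_gap: 0.0363
gripper_force: 107.9
t 16.98 pos [0.6521 0.0745 0.1595] F [ 0.2 -0.5 -2. ] gap 0.0363 yaw_y -2.18
 now-axes d [0.0017 0.0007 0.12  ] target-axes d [0.0018 0.0015 0.12  ] rotvec [ 0.0062 -0.0004 -0.0084]
187 [245, 245, 245, 245, 245, 245, 246, 240, 210, 157, 120, 117, 127, 131, 131, 131, 129, 127, 129, 138, 145, 139, 124, 114, 111, 110, 109, 114, 137, 183, 224, 239, 239, 226, 189, 143, 114, 107, 106, 105, 105, 105, 104, 104, 104]
212 [246, 246, 245, 245, 246, 246, 238, 204, 152, 123, 126, 135, 137, 134, 132, 130, 130, 137, 151, 157, 143, 124, 116, 115, 115, 114, 117, 140, 186, 226, 240, 239, 225, 188, 143, 117, 110, 110, 113, 118, 121, 122, 121, 117, 110]
235 [245, 245, 246, 246, 245, 235, 198, 142, 109, 108, 114, 116, 115, 115, 114, 115, 124, 144, 155, 142, 122, 113, 112, 112, 112, 116, 139, 186, 227, 242, 241, 230, 196, 149, 118, 109, 107, 107, 107, 107, 106, 106, 106, 105, 105]
[267 139]
```

View pics/v7.png

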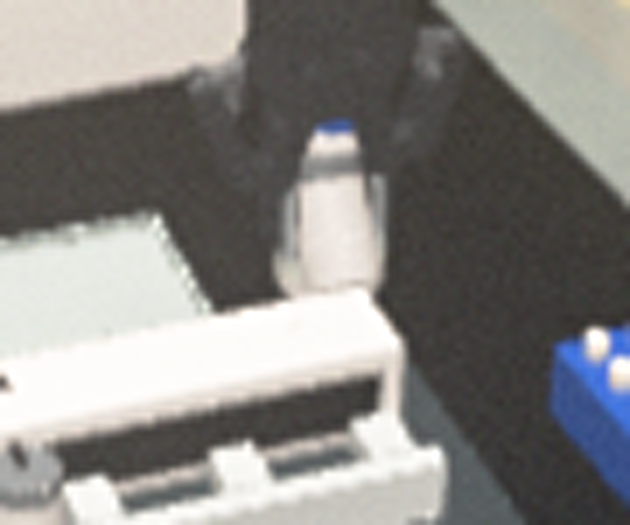

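The crop shows jar B held with no cap top visible and a longer body, so it has tilted in the grip (top away from the camera, bottom towards the bar). I'll take it over open black bench to measure the tilt and regrasp.

```bash
python3 drive.py '[0.034, -0.037, -0.0145, 0, 0, 0, 0, 0.034, -0.037, -0.0145, 0, 0, 0, 0, 0.034, -0.037, -0.0145, 0, 0, 0, 0, 0.034, -0.037, -0.0145, 0, 0, 0, 0, 0.034, -0.037, -0.0145, 0, 0, 0, 0, 0.034, -0.037, -0.0145, 0, 0, 0, 0, 0.034, -0.037, -0.0145, 0, 0, 0, 0, 0.034, -0.037, -0.0145, 0, 0, 0, 0]' >/dev/null
python3 drive.py '[0.034, -0.037, -0.0145, 0, 0, 0, 0, 0.034, -0.037, -0.014, 0, 0, 0, 0, 0.034, 0, 0, 0, 0, 0, 0, 0.034, 0, 0, 0, 0, 0, 0]'
python3 - <<'E'
from go import *
snap('side','side8.png'); a=cv2.imread('pics/side8.png')
p=telemetry.observe()['ee_pos']
q=proj('side',[p])[0].astype(int); print(p,q)
cv2.imwrite('pics/v8.png',cv2.resize(a[q[1]-40:q[1]+40,q[0]-45:q[0]+45],None,fx=7,fy=7,interpolation=cv2.INTER_CUBIC))
# predicted outline points for tilt angles, in crop px
gp=p+[0,0,.0187]
for deg in(0,10,20,30):
    t=np.radians(deg); a3=np.array([0,np.sin(t),np.cos(t)]); b=np.array([0,np.cos(t),-np.sin(t)])
    c=gp-.0505*a3+0*b  # bottom centre (grip height .0505)
    P=[c,c-.019*b,c+.019*b,c+.062*a3-.019*b,c+.062*a3+.019*b]
    print(deg,((proj('side',P)-q+[45,40])*7).round(0).tolist())
E
```

```text
time: 18.03
ee_pos: [0.49, -0.2911, 0.1548]
tool_rot: [0.722, 0.692, -0.001, -0.001]
ft_force: [0.9, 1.6, -1.1]
finger_gap: 0.0363
gripper_force: 107.9
[ 0.49142147 -0.28878874  0.15470978] [265 224]
0 [[319.0, 346.0], [339.0, 381.0], [300.0, 311.0], [342.0, 263.0], [301.0, 194.0]]
10 [[328.0, 361.0], [348.0, 390.0], [309.0, 332.0], [339.0, 253.0], [299.0, 198.0]]
20 [[337.0, 372.0], [357.0, 395.0], [318.0, 351.0], [336.0, 242.0], [298.0, 203.0]]
30 [[346.0, 381.0], [364.0, 395.0], [328.0, 367.0], [333.0, 232.0], [297.0, 210.0]]
```

View pics/v8.png

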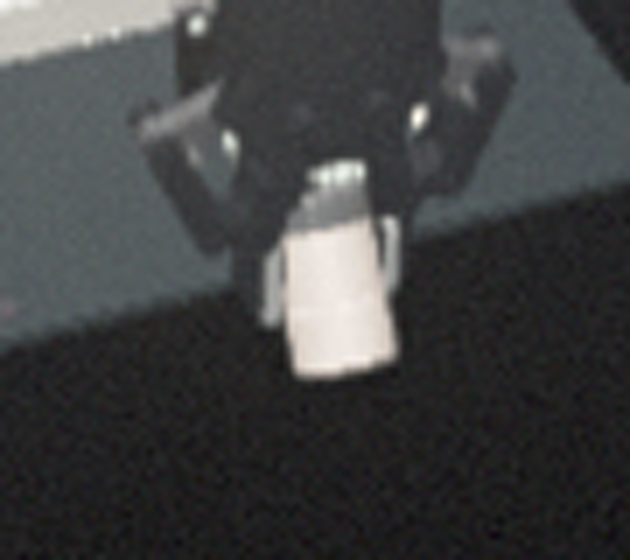

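Jar B is tilted about 35–40° (top towards +y); its bottom rim looks nearly edge-on at (345,370). I'll tilt the tool about its y axis to right the jar, then set it on the bench.

```bash
python3 drive.py '[0.034, 0, 0, 0, 0, 0.1, 0, 0.034, 0, 0, 0, 0, 0.1, 0, 0.034, 0, 0, 0, 0, 0.1, 0, 0.034, 0, 0, 0, 0, 0.1, 0, 0.034, 0, 0, 0, 0, 0.1, 0, 0.034, 0, 0, 0, 0, 0.1, 0, 0.034, 0, 0, 0, 0, 0, 0, 0.034, 0, 0, 0, 0, 0, 0]'
python3 - <<'E'
from go import *
a=snap('side','side9.png'); s=telemetry.observe(); p=s['ee_pos']; M=R.from_quat(s['tool_rot']).as_matrix(); print(M.round(2).tolist())
q=proj('side',[p])[0].astype(int); g=cv2.cvtColor(a,cv2.COLOR_RGB2GRAY)
sub=g[q[1]-30:q[1]+25,q[0]-16:q[0]+18]
print(q); print('\n'.join(''.join('%4d'%k for k in r) for r in sub))
E
```

```text
time: 18.75
ee_pos: [0.4927, -0.2878, 0.1538]
tool_rot: [0.688, 0.663, 0.212, -0.206]
ft_force: [-0.5, 0.4, -1.3]
finger_gap: 0.0364
gripper_force: 107.9
[[0.03, 1.0, 0.02], [0.83, -0.03, 0.56], [0.56, -0.0, -0.83]]
[266 224]
  56  74  93  93 167 253 229 177 119 112 111 115 116 110 108 159 231 233 231 231 171 114  91  81  78  81  84  71  57  57  54  57  59  68
  55  76  94  98 206 245 203 149 101 107 111 114 113 111  96 134 232 233 231 197 137 108  98  85  85  84  82  79  63  60  58  59  59  62
  61  75 100 109 162 161 132 108  84  92  97 100 100  98  84 129 233 233 213 146 112 102 100  93  87  81  79  83  68  60  57  60  55  62
  55  83 108 115 114 117 114 112  95  89  85  91  89  80  83 147 232 227 170 122 104  96  95  99  92  84  82  85  72  55  60  60  58  56
  58  81 112 111 116 113 107 105  94  90  82  83  79  81 107 181 230 211 135 110  99  98  96  95  92  86  86  79  79  67  61  58  60  58
  73 104 109 104 101  98 107 108 119 119 115 106 106 144 203 227 233 184 122 107  99  99  94  93  88  91  88  85  82  72  60  61  57  55
  87 100  96 109 121 144 164 202 208 210 208 208 211
[... 5960 characters left out ...]
 33  32  32  30
  29  35  31  33  33  33  39  30  30  36  38  32  31  33  38  34  31  37  33  30  32  35  37  28  29  20  33  35  34  36  27  37  31  33
  30  29  32  41  34  31  33  32  33  35  35  32  31  32  32  38  32  23  33  33  28  30  33  31  35  36  29  29  32  28  33  30  28  30
  33  32  36  34  34  27  34  34  28  35  35  35  28  33  30  28  27  37  29  34  32  30  31  24  28  24  28  35  32  33  36  25  25  33
  34  30  31  32  30  35  25  29  34  37  34  27  35  31  34  28  30  34  32  32  29  28  32  34  26  33  30  30  38  31  25  31  24  28
  31  33  38  30  29  36  31  30  34  31  33  32  33  34  35  26  31  36  34  35  26  33  35  28  37  33  27  24  27  34  29  38  30  26
```

```bash
python3 drive.py '[0.034, 0, 0, 0, 0, 0.12, 0, 0.034, -0.0187, 0, 0.0213, 0, 0, 0, 0.034, -0.0187, 0, 0.0213, 0, 0, 0, 0.034, -0.0187, 0, 0.0213, 0, 0, 0, 0.034, -0.0066, 0, 0.0075, 0, 0, 0, 0.034, -0.0033, 0, 0.0038, 0, 0, 0, 0.034, 0, 0, 0, 0, 0, 0]'
python3 - <<'E'
from go import *
a=snap('side','side10.png'); s=telemetry.observe(); p=s['ee_pos']; M=R.from_quat(s['tool_rot']).as_matrix(); print(M.round(2).tolist(),p)
gp=p-.0187*M[:,2]; print('grasp',gp)
g=cv2.cvtColor(a,cv2.COLOR_RGB2GRAY); q=proj('side',[gp])[0].astype(int); k=(g>120).astype(np.uint8)
c=k[q[1]-5:q[1]+40,q[0]-20:q[0]+20]; print(q); print('\n'.join(''.join('.#'[v] for v in r) for r in c))
th=np.linspace(0,6.28,90)
for zb in(0,.01,.02,.03): 
    w=proj('side',np.c_[gp[0]+.019*np.cos(th),gp[1]+.019*np.sin(th),0*th+zb]); print(zb,'bottom v',w[:,1].max()-q[1]+5,'u',w[:,0].min()-q[0]+20,w[:,0].max()-q[0]+20)
E
```

```text
time: 19.38
ee_pos: [0.4937, -0.2867, 0.0561]
tool_rot: [0.673, 0.651, 0.253, -0.245]
ft_force: [-0.1, -0.4, -0.3]
finger_gap: 0.0363
gripper_force: 107.9
[[0.02, 1.0, 0.02], [0.75, -0.03, 0.66], [0.66, 0.0, -0.75]] [ 0.49390839 -0.28729812  0.05693895]
grasp [ 0.49348066 -0.29960632  0.07101075]
[267 249]
...............###....#.................
.....................##.................
.....................##.................
.....................##.................
..........#..........##.................
.....................##.................
.....................##.................
......................#.................
......................#.................
......................#.................
.......#....#.........##................
.....#.###.............#................
.....#.................#................
..............##........#...............
..............######....##..............
..............########...#..............
..............########...##.............
...............########...#.............
...............##########..#............
.............
[... 635 characters left out ...]
.......
........................................
........................................
........................................
........................................
........................................
........................................
........................................
........................................
........................................
........................................
0 bottom v 26.98830552303474 u 13.452369308288326 26.917171356364292
0.01 bottom v 24.77020372311955 u 13.463411929211475 27.01391421861922
0.02 bottom v 22.5233518741411 u 13.47459656738431 27.111906345633315
0.03 bottom v 20.247182661484715 u 13.485926003837733 27.211172299801035
```

```bash
python3 drive.py '[0.034, -0.0066, 0, 0.0075, 0, 0, 0, 0.034, -0.004, 0, 0.0045, 0, 0, 0, 0.034, -0.002, 0, 0.0023, 0, 0, 0, 0.034, 0, 0, 0, 0, 0, 0]'; python3 drive.py '[0.034, -0.002, 0, 0.0023, 0, 0, 0, 0.034, 0, 0, 0, 0, 0, 0]'; python3 drive.py '[0.034, -0.002, 0, 0.0023, 0, 0, 0, 0.034, 0, 0, 0, 0, 0, 0]'
```

```text
time: 19.77
ee_pos: [0.4928, -0.2879, 0.0362]
tool_rot: [0.673, 0.65, 0.253, -0.245]
ft_force: [0.8, -0.4, -1.6]
finger_gap: 0.0361
gripper_force: 107.9
time: 19.93
ee_pos: [0.493, -0.288, 0.0333]
tool_rot: [0.673, 0.65, 0.253, -0.245]
ft_force: [-0.1, 0.4, -1.8]
finger_gap: 0.0362
gripper_force: 107.9
time: 20.1
ee_pos: [0.493, -0.288, 0.0302]
tool_rot: [0.673, 0.65, 0.253, -0.245]
ft_force: [-0.3, -0.4, -1.1]
finger_gap: 0.0361
gripper_force: 107.9
```

```bash
for i in 1; do python3 drive.py '[0.034, -0.002, 0, 0.0023, 0, 0, 0, 0.034, 0, 0, 0, 0, 0, 0]'; done; python3 drive.py '[0.034, -0.002, 0, 0.0023, 0, 0, 0, 0.034, 0, 0, 0, 0, 0, 0]'
python3 - <<'E'
from go import *
a=snap('side','side11.png'); s=telemetry.observe(); p=s['ee_pos']; M=R.from_quat(s['tool_rot']).as_matrix(); print(p,s['ft_force'])
gp=p-.0187*M[:,2]; print('grasp',gp)
g=cv2.cvtColor(a,cv2.COLOR_RGB2GRAY); q=proj('side',[gp])[0].astype(int); k=(g>120).astype(np.uint8)
c=k[q[1]-5:q[1]+30,q[0]-20:q[0]+20]; print(q); print('\n'.join(''.join('.#'[v] for v in r) for r in c[8:28]))
th=np.linspace(0,6.28,90)
for zb in(-.01,0,.01,.02): 
    w=proj('side',np.c_[gp[0]+.019*np.cos(th),gp[1]+.019*np.sin(th),0*th+zb]); print(zb,'bottom v',w[:,1].max()-q[1]+5-8)
E
```

```text
time: 20.27
ee_pos: [0.4929, -0.2879, 0.0271]
tool_rot: [0.673, 0.65, 0.253, -0.245]
ft_force: [0.2, -0.2, -1.9]
finger_gap: 0.0362
gripper_force: 107.9
time: 20.43
ee_pos: [0.4929, -0.2878, 0.024]
tool_rot: [0.673, 0.65, 0.253, -0.245]
ft_force: [-0.7, -0.4, -1.7]
finger_gap: 0.0362
gripper_force: 107.9
[ 0.49294523 -0.2878481   0.024164  ] [ 0.29101728 -0.71179515 -0.95817374]
grasp [ 0.49251648 -0.30017449  0.03821983]
[267 257]
.....................##.................
.....................##.................
........#..#.##......##.................
........##..#.........#.................
.....#.##.............#.................
......................##................
..............###......#................
..............######...##...............
..............#######...#...............
...............#######..................
...............########..#..............
................#########.#.............
..................######...#............
....................#...................
........................................
........................................
........................................
........................................
........................................
........................................
-0.01 bottom v 13.44081815809841
0 bottom v 11.2511127474408
0.01 bottom v 9.033193836032638
0.02 bottom v 6.7865080900549515
```

```bash
python3 drive.py '[0.034, -0.002, 0, 0.0023, 0, 0, 0, 0.034, 0, 0, 0, 0, 0, 0]' | grep -E 'pos|ft'; python3 drive.py '[0.034, -0.002, 0, 0.0023, 0, 0, 0, 0.034, 0, 0, 0, 0, 0, 0]'| grep -E 'pos|ft'; python3 drive.py '[0.034, -0.001, 0, 0.0012, 0, 0, 0, 0.034, 0, 0, 0, 0, 0, 0]'| grep -E 'pos|ft'
```

```text
ee_pos: [0.4931, -0.2878, 0.0234]
ft_force: [-3.1, 0.2, 15.1]
ee_pos: [0.4931, -0.2874, 0.0233]
ft_force: [-8.4, -0.3, 38.0]
ee_pos: [0.4931, -0.2873, 0.0232]
ft_force: [-11.3, -3.1, 49.3]
```

```bash
python3 drive.py '[0.034, 0.004, 0, -0.0045, 0, 0, 0, 0.034, 0, 0, 0, 0, 0, 0, 0.07, 0, 0, 0, 0, 0, 0, 0.07, 0, 0, 0, 0, 0, 0, 0.07, 0, 0, 0, 0, 0, 0, 0.07, 0, 0, 0, 0, 0, 0]'; python3 drive.py '[0.07, 0, 0, -0.03, 0, 0, 0, 0.07, 0, 0, -0.04, 0, 0, 0, 0.07, 0, 0, -0.04, 0, 0, 0, 0.07, -0.02, 0, -0.02, 0, -0.12, 0, 0.07, 0, 0, 0, 0, -0.12, 0, 0.07, 0, 0, 0, 0, -0.12, 0, 0.07, 0, 0, 0, 0, -0.12, 0, 0.07, 0, 0, 0, 0, -0.12, 0]'; python3 drive.py '[0.07, 0, 0, 0, 0, -0.12, 0, 0.07, 0, 0, 0, 0, 0, 0]'
cat > jar.py <<'E'
from go import *
from scipy.optimize import least_squares
th=np.linspace(0,2*np.pi,60)
def jar(n,f,x0,thr=75,r=14):
    g=cv2.cvtColor(cv2.imread('pics/'+f),cv2.COLOR_BGR2GRAY)
    q=proj(n,[[*x0,.03]])[0].astype(int); k=(g>thr).astype(np.uint8); m=np.zeros_like(k); m[q[1]-2*r:q[1]+2*r,q[0]-2*r:q[0]+2*r]=1; k*=m
    N,l,s,c=cv2.connectedComponentsWithStats(k); i=1+np.argmin(np.hypot(*(c[1:]-q).T)); x,y,w,h,_=s[i]
    bb=np.array([x-.5,y-.5,x+w-.5,y+h-.5])
    def sil(p):
        P=np.array([[p[0]+.019*np.cos(a),p[1]+.019*np.sin(a),z] for a in th for z in(0,.062)]); Q=proj(n,P); return np.r_[Q.min(0),Q.max(0)]
    o=least_squares(lambda p:sil(p)-bb,x0)
    # ridge: dark pixels inside the cap disc at z=.065
    c=o.x; P=[];W=[]
    for v in np.arange(y,y+h,.25):
        for u in np.arange(x,x+w,.25): P.append((u,v))
    P=np.array(P); X=ray(n,P,.065)[:,:2]; d=X-c; rr=np.hypot(*d.T)
    val=cv2.remap(g.astype(np.float32),P[:,0].astype(np.float32),P[:,1].astype(np.float32),cv2.INTER_LINEAR).ravel()
    ins=rr<.014; med=np.median(val[ins]); w8=np.clip(med-20-val,0,None)*ins
    dm=X[w8>0]; 
    if w8.sum()>0:
        cm=(X*w8[:,None]).sum(0)/w8.sum(); C=((X-cm)*w8[:,None]).T@(X-cm)/w8.sum(); e=np.linalg.eigh(C)[1][:,1]
        if e@(cm-c)<0:e=-e
        print(n,'centre',c.round(4),'res',o.fun.round(1),'ridge axis deg',np.degrees(np.arctan2(e[1],e[0])).round(1),'ridge mid off',((cm-c)*1000).round(1))
    else: print(n,'centre',c.round(4),'res',o.fun.round(1),'no ridge')
E
python3 - <<'E'
from jar import *
to(np.array([.4925,-.3]),.15,-1.7)
for n in('side','top'): snap(n,n+'12.png')
for n,x in(('side',(.4925,-.305)),('top',(.4925,-.305))):
    try: jar(n,n+'12.png',x)
    except Exception as e: print(n,e)
jar('top','top0.png',(.4565,-.35));jar('side','side0.png',(.452,-.352));jar('top','top0.png',(.523,-.453));jar('side','side0.png',(.519,-.453))
a=cv2.imread('pics/side12.png');b=cv2.imread('pics/top12.png');cv2.imwrite('pics/v12.png',np.hstack([cv2.resize(a[220:300,220:320],(400,320)),cv2.resize(b[180:260,280:380],(400,320))]))
E
```

```text
time: 21.48
ee_pos: [0.4929, -0.2876, 0.0223]
tool_rot: [0.673, 0.65, 0.253, -0.245]
ft_force: [-0.4, -0.7, -0.1]
finger_gap: 0.0699
gripper_force: 0.0
time: 22.15
ee_pos: [0.4896, -0.3895, 0.1082]
tool_rot: [0.718, 0.693, 0.042, -0.039]
ft_force: [0.8, 0.4, -0.9]
finger_gap: 0.0695
gripper_force: 0.0
time: 22.32
ee_pos: [0.493, -0.3815, 0.1075]
tool_rot: [0.716, 0.698, -0.0, 0.001]
ft_force: [0.9, 2.1, -1.5]
finger_gap: 0.07
gripper_force: 0.0
t 22.32 pos [ 0.493  -0.3815  0.1075] F [ 0.9  2.1 -1.5] gap 0.07 yaw_y -1.44
 now-axes d [ 0.0813 -0.0024 -0.0427] target-axes d [ 0.0814 -0.0029 -0.0425] rotvec [0.0017 0.0024 0.0046]
side centre [ 0.4887 -0.3145] res [ 0.4 -2.3 -0.4  2.2] no ridge
top centre [ 0.4973 -0.3074] res [ 1.4  1.1 -1.3 -1.1] ridge axis deg 89.0 ridge mid off [-1.   8.4]
top centre [ 0.4564 -0.3511] res [ 1.1  0.3 -1.1 -0.3] ridge axis deg 56.5 ridge mid off [4.4 7.4]
side centre [ 0.452  -0.3511] res [ 0.6  0.9 -0.6 -0.8] ridge axis deg 55.6 ridge mid off [4.  5.8]
top centre [ 0.5229 -0.4539] res [ 1.2  1.  -1.1 -1. ] ridge axis deg 27.9 ridge mid off [7.  4.8]
side centre [ 0.52   -0.4536] res [ 0.4  0.8 -0.4 -0.7] ridge axis deg 32.8 ridge mid off [5.4 3.7]
```

```bash
python3 drive.py '[0.07, 0.037, 0.001, 0, 0, 0, 0.004, 0.07, 0.037, 0.001, 0, 0, 0, 0, 0.07, 0, 0, 0.03, 0, 0, 0, 0.07, 0, 0, 0.03, 0, 0, 0, 0.07, 0, 0, 0.02, 0, 0, 0, 0.07, 0, 0, 0, 0, 0, 0, 0.07, 0, 0, 0, 0, 0, 0]'
python3 -c "
from go import *
to(np.array([.495,-.3075]),.026,-1.7)"
```

```text
time: 23.0
ee_pos: [0.4931, -0.3159, 0.0265]
tool_rot: [0.722, 0.692, -0.0, -0.001]
ft_force: [1.0, -0.8, -0.3]
finger_gap: 0.0702
gripper_force: 0.0
t 23.0 pos [ 0.4931 -0.3159  0.0265] F [ 1.  -0.8 -0.3] gap 0.0702 yaw_y -2.39
 now-axes d [0.0085 0.0015 0.0005] target-axes d [0.0084 0.0016 0.0005] rotvec [-0.0025 -0.0013 -0.0121]
```

```bash
python3 drive.py '[0.07, 0.0085, 0.0015, 0, 0, 0, -0.01, 0.07, 0, 0, 0, 0, 0, 0, 0.07, 0, 0, 0, 0, 0, 0]'
python3 -c "
from go import *
to(np.array([.495,-.3075]),.026,-1.7)"
```

```text
time: 23.25
ee_pos: [0.497, -0.3061, 0.0286]
tool_rot: [0.717, 0.697, 0.001, 0.001]
ft_force: [-0.5, -0.4, 0.4]
finger_gap: 0.07
gripper_force: 0.0
t 23.25 pos [ 0.497  -0.3061  0.0286] F [-0.5 -0.4  0.4] gap 0.07 yaw_y -1.63
 now-axes d [-0.0015 -0.002   0.0026] target-axes d [-0.0015 -0.0019  0.0026] rotvec [0.0018 0.0003 0.0011]
```

Good. Close and lift.

```bash
python3 drive.py '[0.034, 0, 0, 0.002, 0, 0, 0, 0.034, 0, 0, 0, 0, 0, 0, 0.034, 0, 0, 0, 0, 0, 0, 0.034, 0, 0, 0, 0, 0, 0, 0.034, 0, 0, 0, 0, 0, 0, 0.034, 0, 0, 0, 0, 0, 0]'
python3 drive.py '[0.034, 0, 0, -0.02, 0, 0, 0, 0.034, 0, 0, -0.04, 0, 0, 0, 0.034, 0, 0, -0.04, 0, 0, 0, 0.034, 0, 0, -0.03, 0, 0, 0, 0.034, 0, 0, 0, 0, 0, 0]'
python3 - <<'E'
from chk import *
to(st(80,28),.16,-1.7)
snap('side','side13.png'); check('pics/side13.png',.030)
E
```

```text
time: 23.75
ee_pos: [0.4961, -0.3064, 0.026]
tool_rot: [0.717, 0.697, 0.0, 0.0]
ft_force: [-1.4, 0.8, 6.6]
finger_gap: 0.0367
gripper_force: 59.6
time: 24.17
ee_pos: [0.4984, -0.3084, 0.1615]
tool_rot: [0.718, 0.696, 0.001, 0.004]
ft_force: [-0.1, -1.5, -1.3]
finger_gap: 0.0371
gripper_force: 60.3
t 24.17 pos [ 0.4984 -0.3084  0.1615] F [-0.1 -1.5 -1.3] gap 0.0371 yaw_y -1.71
 now-axes d [0.3881 0.1437 0.001 ] target-axes d [0.3881 0.1438 0.0015] rotvec [ 0.0083  0.0043 -0.0002]
  37  32  34  38  47  49  53  98 160 149 127 200 210 213 212 214 217 215 212 209 205 197 185 100  42  48  38  30  31
  35  32  30  34  40  43  61 123 162 151 128 199 209 210 212 217 217 216 211 211 205 198 185  85  34  29  35  34  27
  33  37  32  36  30  30  38  73 156 177 183 204 212 209 212 211 213 216 211 206 202 203 182  80  31  32  31  34  32
  40  27  30  41  28  34  28  51 141 183 192 199 205 207 216 214 218 219 212 207 206 199 180  80  36  26  36  33  36
  32  35  32  34  36  24  26  38  85 181 196 200 204 213 213 210 216 217 211 210 203 193 158  64  30  30  32  32  33
  26  33  31  33  30  33  31  28  32  80 151 202 209 217 217 216 216 217 216 204 201 146  65  28  34  36  23  32  30
  31  31  34  33  33  36  34  20  34  34  38  63 112 145 150 153 155 155 146  88  50  35  30  31  25  37  28  30  27
  34  31  33  27  35  30  31  35  33  37  32  30  25  21  30  21  34  29  26  26  34  32  32  33  30  28  31  31  32
  30  28  27  36  30  29  28  28  32  33  29  34  25  28  37  32  24  30  25  36  28  28  32  38  32  31  30  32  23
  31  32  35  35  30  35  36  32  31  36  31  31  30  33  27  29  30  29  27  25  31  33  29  24  32  32  31  33  34
pred u range 263.21278282557705 277.93565278955913 v max 241.77982622896766 x0,v0 256 228
```

```bash
python3 drive.py '[0.034, 0.0353, 0.0131, 0, 0, 0, 0, 0.034, 0.0353, 0.0131, 0, 0, 0, 0, 0.034, 0.0353, 0.0131, 0, 0, 0, 0, 0.034, 0.0353, 0.0131, 0, 0, 0, 0, 0.034, 0.0353, 0.0131, 0, 0, 0, 0, 0.034, 0.0353, 0.0131, 0, 0, 0, 0, 0.034, 0.0353, 0.0131, 0, 0, 0, 0, 0.034, 0.0353, 0.0131, 0, 0, 0, 0]' >/dev/null
python3 drive.py '[0.034, 0.0353, 0.0131, 0, 0, 0, 0, 0.034, 0.0353, 0.0131, 0, 0, 0, 0, 0.034, 0.0353, 0.0131, 0, 0, 0, 0, 0.034, 0, 0, 0, 0, 0, 0, 0.034, 0, 0, 0.03, 0, 0, 0, 0.034, 0, 0, 0.03, 0, 0, 0, 0.034, 0, 0, 0, 0, 0, 0]'
python3 - <<'E'
from go import *
to(st(80,28),.035,-1.7)
E
```

```text
time: 25.47
ee_pos: [0.6472, 0.0779, 0.0888]
tool_rot: [0.717, 0.697, -0.004, -0.003]
ft_force: [-2.5, -1.2, -2.7]
finger_gap: 0.0368
gripper_force: 60.4
t 25.47 pos [0.6472 0.0779 0.0888] F [-2.5 -1.2 -2.7] gap 0.0368 yaw_y -1.63
 now-axes d [-0.0025  0.007   0.0537] target-axes d [-0.0025  0.0064  0.0538] rotvec [-0.0102  0.0016  0.0012]
```

```bash
python3 drive.py '[0.034, -0.0025, 0.0065, 0, -0.009, 0, 0, 0.034, 0, 0, 0, 0, 0, 0, 0.034, 0, 0, 0.015, 0, 0, 0, 0.034, 0, 0, 0.01, 0, 0, 0, 0.034, 0, 0, 0, 0, 0, 0]'
python3 -c "
from go import *
to(st(80,28),.035,-1.7)"
```

```text
time: 25.88
ee_pos: [0.6576, 0.0748, 0.0696]
tool_rot: [0.717, 0.697, 0.003, 0.003]
ft_force: [-1.6, 0.6, -1.8]
finger_gap: 0.0367
gripper_force: 60.4
t 25.88 pos [0.6576 0.0748 0.0696] F [-1.6  0.6 -1.8] gap 0.0367 yaw_y -1.69
 now-axes d [ 0.0002 -0.0043  0.0346] target-axes d [ 0.0002 -0.0041  0.0346] rotvec [ 0.0078 -0.      0.0002]
```

```bash
python3 drive.py '[0.034, 0, -0.003, 0, 0.004, 0, 0, 0.034, 0, 0, 0.012, 0, 0, 0, 0.034, 0, 0, 0.01, 0, 0, 0, 0.034, 0, 0, 0, 0, 0, 0, 0.034, 0, 0, 0, 0, 0, 0]'
python3 -c "
from go import *
to(st(80,28),.035,-1.7)"
```

```text
time: 26.3
ee_pos: [0.6546, 0.0751, 0.0475]
tool_rot: [0.717, 0.697, 0.001, 0.001]
ft_force: [-0.3, 0.6, -1.2]
finger_gap: 0.0366
gripper_force: 60.4
t 26.3 pos [0.6546 0.0751 0.0475] F [-0.3  0.6 -1.2] gap 0.0366 yaw_y -1.67
 now-axes d [ 0.0001 -0.0011  0.0125] target-axes d [ 0.0001 -0.0011  0.0125] rotvec [0.0034 0.0003 0.0005]
```

```bash
python3 drive.py '[0.034, 0, -0.001, 0.006, 0.002, 0, 0, 0.034, 0, 0, 0.006, 0, 0, 0, 0.034, 0, 0, 0.002, 0, 0, 0, 0.034, 0, 0, 0, 0, 0, 0]'; python3 drive.py '[0.06, 0, 0, 0, 0, 0, 0, 0.06, 0, 0, 0, 0, 0, 0, 0.06, 0, 0, 0, 0, 0, 0, 0.06, 0, 0, 0, 0, 0, 0]'; python3 drive.py '[0.06, 0, 0, -0.03, 0, 0, 0, 0.06, 0, 0, -0.04, 0, 0, 0, 0.06, 0, 0, -0.04, 0, 0, 0, 0.06, -0.04, 0, 0, 0, 0, 0, 0.06, -0.04, 0, 0, 0, 0, 0, 0.06, -0.04, 0, 0, 0, 0, 0, 0.06, -0.035, -0.03, 0, 0, 0, 0, 0.06, -0.035, -0.03, 0, 0, 0, 0]'
python3 - <<'E'
from go import *
to(st(-45,-120),.068,-1.7)
for n in('side','top'): snap(n,n+'14.png')
E
```

```text
time: 26.63
ee_pos: [0.6542, 0.0751, 0.0341]
tool_rot: [0.717, 0.697, 0.001, 0.001]
ft_force: [-0.3, -1.3, -1.0]
finger_gap: 0.0368
gripper_force: 60.1
time: 26.97
ee_pos: [0.6544, 0.0751, 0.0344]
tool_rot: [0.717, 0.697, 0.001, 0.001]
ft_force: [-0.7, 0.1, -0.2]
finger_gap: 0.06
gripper_force: 0.0
time: 27.63
ee_pos: [0.5941, -0.1087, 0.1441]
tool_rot: [0.718, 0.697, 0.001, 0.002]
ft_force: [-0.4, -0.8, -0.1]
finger_gap: 0.0602
gripper_force: 0.0
t 27.63 pos [ 0.5941 -0.1087  0.1441] F [-0.4 -0.8 -0.1] gap 0.0602 yaw_y -1.7
 now-axes d [ 0.0377 -0.0713  0.0758] target-axes d [ 0.0376 -0.0709  0.0761] rotvec [ 0.004   0.001  -0.0001]
```

Run:
```python
from go import *
a=cv2.imread('pics/side14.png')[120:200,190:290]; b=cv2.imread('pics/top14.png')[145:265,155:245]
cv2.imwrite('pics/v14.png',np.hstack([cv2.resize(a,(440,580)[::1] if 0 else (440,352),interpolation=cv2.INTER_CUBIC).copy() if 0 else cv2.copyMakeBorder(cv2.resize(a,(400,320),interpolation=cv2.INTER_CUBIC),0,213,0,0,cv2.BORDER_CONSTANT),cv2.resize(b,(400,533),interpolation=cv2.INTER_CUBIC)]))
```

```text
(no output)
```

View pics/v14.png

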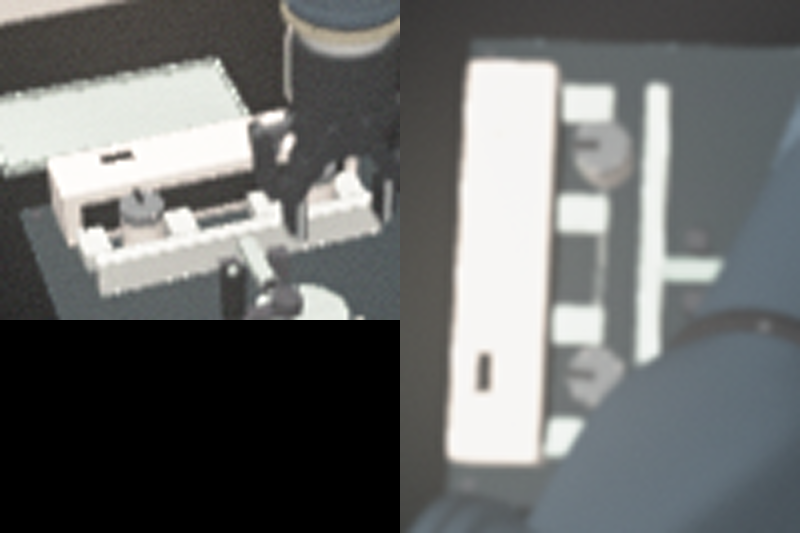

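Both jars stand in their places. In the top half the ridges, B (600,148)→(580,143) and A (592,375)→(572,374), point at the scanner. I'll quantify the ridge angles.

```bash
cat > rid.py <<'E'
from go import *
def rid(f,cpx,off,sc,z=.073,rad=.0165,n='top'):
    g=cv2.cvtColor(cv2.imread('pics/'+f),cv2.COLOR_BGR2GRAY).astype(np.float32)
    c=ray(n,[np.array(cpx)/sc-.4+off],z)[0,:2]
    for _ in range(2):
        xs=np.arange(-.02,.0201,.0007); X=np.array([[c[0]+a,c[1]+b,z] for a in xs for b in xs]); Q=proj(n,X).astype(np.float32)
        v=cv2.remap(g,Q[:,0],Q[:,1],cv2.INTER_LINEAR).ravel(); d=X[:,:2]-c
        ins=np.hypot(*d.T)<rad*.85; med=np.median(v[ins])
        w=np.clip(med-12-v,0,None)*ins; cm=(d*w[:,None]).sum(0)/w.sum()
        C=((d-cm)*w[:,None]).T@(d-cm)/w.sum(); ev,E=np.linalg.eigh(C); e=E[:,1]*np.sign(E[1,1])
    print(f,'c',c.round(4),'axis rel station y',(np.degrees(np.arctan2(e[1],e[0]))-88.3).round(1),'ratio',np.sqrt(ev[1]/ev[0]).round(1),'mid',(cm*1000).round(1),'med',med)
E
python3 - <<'E'
from rid import *
o=np.array([155,145])
rid('top14.png',(199,149),o,4.444); rid('top14.png',(193,375),o,4.444)
rid('top4.png',(255,264),np.array([160,190]),6.667)
E
```

```text
top14.png c [0.6546 0.0747] axis rel station y 6.6 ratio 1.6 mid [3.1 7.4] med 169.19629
top14.png c [0.4972 0.0763] axis rel station y -12.4 ratio 2.1 mid [0.3 7.1] med 170.61328
top4.png c [0.4965 0.0768] axis rel station y -4.0 ratio 1.9 mid [1.1 6.9] med 173.15088
```

```bash
python3 drive.py '[0.06, -0.038, -0.015, 0, 0, 0, 0, 0.06, -0.038, -0.015, 0, 0, 0, 0, 0.06, -0.038, -0.015, 0, 0, 0, 0, 0.06, -0.038, -0.015, 0, 0, 0, 0, 0.06, -0.038, -0.015, 0, 0, 0, 0, 0.06, -0.038, -0.015, 0, 0, 0, 0, 0.06, 0, 0, 0, 0, 0, 0]' >/dev/null
cat > rid2.py <<'E'
from go import *
from scipy.optimize import least_squares
def avg(n,k=6):
    return np.mean([cv2.cvtColor(optics.snapshot(n),cv2.COLOR_RGB2GRAY).astype(np.float32) for _ in range(k)],0)
def fit(g,n,c0,zt=.070):
    # darkest-line fit: image of cap model: plane shading + ridge strip, gaussian blurred; least squares over cx,cy,angle only via sampled profile
    best=[]
    xs=np.arange(-.024,.0241,.0006); A,B=np.meshgrid(xs,xs,indexing='ij')
    X=np.c_[c0[0]+A.ravel(),c0[1]+B.ravel(),np.full(A.size,zt+.003)]; Q=proj(n,X).astype(np.float32)
    v=cv2.remap(g,Q[:,0],Q[:,1],cv2.INTER_CUBIC).reshape(A.shape)
    # remove shading: black top-hat
    bh=cv2.morphologyEx(v,cv2.MORPH_BLACKHAT,cv2.getStructuringElement(cv2.MORPH_ELLIPSE,(21,21)))
    w=np.where(bh>.45*bh[np.hypot(A,B)<.016].max(),bh,0)*(np.hypot(A,B)<.017)
    N,l,s,ce=cv2.connectedComponentsWithStats((w>0).astype(np.uint8)); i=1+np.argmax([w[l==j].sum() for j in range(1,N)]); w=w*(l==i)
    P=np.c_[A.ravel(),B.ravel()];W=w.ravel(); cm=(P*W[:,None]).sum(0)/W.sum(); C=((P-cm)*W[:,None]).T@(P-cm)/W.sum(); ev,E=np.linalg.eigh(C); e=E[:,1]*np.sign(E[1,1])
    print(n,'axis rel +y',(np.degrees(np.arctan2(e[1],e[0]))-88.3).round(1),'len/wid(mm)',(np.sqrt(ev[::-1])*3.46e3).round(1),'mid off',(cm*1e3).round(1))
E
python3 - <<'E'
from rid2 import *
for n in('top','side'):
    g=avg(n); np.save('pics/%s15.npy'%n,g)
    dx=0 if n=='top' else -.004
    for c in((.6555+dx,.0755),(.497+dx,.0765)): fit(g,n,c)
fit(cv2.cvtColor(cv2.imread('pics/top12.png'),cv2.COLOR_BGR2GRAY).astype(np.float32),'top',(.4973,-.3074),.062)
to(st(-45,-120),.15,-1.7)
E
```

```text
top axis rel +y 1.6 len/wid(mm) [10.6  5.8] mid off [2.2 6. ]
top axis rel +y -5.2 len/wid(mm) [11.8  5.8] mid off [0.4 5.5]
side axis rel +y -76.9 len/wid(mm) [9.8 5.1] mid off [ 1.5 -8.7]
side axis rel +y -2.4 len/wid(mm) [18.9  5.4] mid off [0.1 5.7]
top axis rel +y 1.7 len/wid(mm) [13.3  6.1] mid off [-1.   9.3]
t 28.92 pos [ 0.4981 -0.3312  0.1439] F [ 0.6  0.  -0.3] gap 0.0601 yaw_y -1.62
 now-axes d [ 0.2628  0.0187 -0.006 ] target-axes d [ 0.2628  0.0183 -0.0061] rotvec [ 0.0031 -0.      0.0015]
```

```bash
python3 drive.py '[0.06, 0.0375, 0.0026, 0, 0, 0, 0, 0.06, 0.0375, 0.0026, 0, 0, 0, 0, 0.06, 0.0375, 0.0026, 0, 0, 0, 0, 0.06, 0.0375, 0.0026, 0, 0, 0, 0, 0.06, 0.0375, 0.0026, 0, 0, 0, 0, 0.06, 0.0375, 0.0026, 0, 0, 0, 0, 0.06, 0.0375, 0.0026, 0, 0, 0, 0, 0.06, 0, 0, 0, 0, 0, 0]' >/dev/null
python3 -c "
from go import *
to(st(-45,-119),.07,-1.7)"
```

```text
t 29.58 pos [ 0.5246 -0.0606  0.1434] F [-0.3 -0.3  0.3] gap 0.0603 yaw_y -1.07
 now-axes d [-0.0077 -0.0003  0.0734] target-axes d [-0.0074 -0.      0.0734] rotvec [ 0.0022 -0.0044  0.011 ]
```

```bash
python3 drive.py '[0.06, -0.007, 0, 0.025, 0, 0, 0.01, 0.06, 0, 0, 0.03, 0, 0, 0, 0.06, 0, 0, 0.018, 0, 0, 0, 0.06, 0, 0, 0, 0, 0, 0]' >/dev/null
python3 -c "
from go import *
to(st(-45,-119),.07,-1.7)"
```

```text
t 29.92 pos [ 0.5217 -0.0765  0.068 ] F [-0.5 -0.8 -1. ] gap 0.0601 yaw_y -2.22
 now-axes d [ 0.0086  0.0022 -0.002 ] target-axes d [ 0.0085  0.0023 -0.002 ] rotvec [-0.0021 -0.0001 -0.0091]
```

```bash
python3 drive.py '[0.06, 0.006, 0.002, 0, 0, 0, -0.005, 0.06, 0, 0, 0, 0, 0, 0, 0.06, 0, 0, 0, 0, 0, 0, 0.06, 0, 0, 0, 0, 0, 0, 0.06, 0, 0, 0, 0, 0, 0]' >/dev/null
python3 -c "
from go import *
to(st(-45,-119),.07,-1.7)"
```

```text
t 30.33 pos [ 0.5264 -0.071   0.0719] F [ 0.3  0.8 -0.2] gap 0.0598 yaw_y -1.95
 now-axes d [ 0.0029 -0.0022  0.0019] target-axes d [ 0.0029 -0.0022  0.0019] rotvec [ 0.0045 -0.     -0.0043]
```

```bash
python3 drive.py '[0.018, 0, 0, 0, 0, 0, 0, 0.018, 0, 0, 0, 0, 0, 0, 0.018, 0, 0, 0, 0, 0, 0, 0.018, 0, 0, 0, 0, 0, 0, 0.018, 0, 0, 0, 0, 0, 0, 0.018, 0, 0, 0, 0, 0, 0]'
python3 drive.py '[0.018, -0.0056, 0.0007, 0, 0, 0, 0, 0.018, -0.0056, 0.0007, 0, 0, 0, 0, 0.018, -0.0052, 0.002, 0, 0, 0, 0, 0.018, -0.0052, 0.002, 0, 0, 0, 0, 0.018, -0.0046, 0.0033, 0, 0, 0, 0, 0.018, -0.0046, 0.0033, 0, 0, 0, 0, 0.018, -0.0036, 0.0043, 0, 0, 0, 0, 0.018, -0.0036, 0.0043, 0, 0, 0, 0]'
python3 -c "
from go import *
to(st(-24.3,-158),.07,-1.7)"
```

```text
time: 30.83
ee_pos: [0.5239, -0.071, 0.0711]
tool_rot: [0.719, 0.695, 0.0, -0.0]
ft_force: [-7.2, 0.8, 8.9]
finger_gap: 0.0189
gripper_force: 36.9
time: 31.5
ee_pos: [0.5443, -0.1095, 0.0711]
tool_rot: [0.719, 0.695, 0.001, 0.0]
ft_force: [-2.7, 3.4, 5.0]
finger_gap: 0.019
gripper_force: 36.9
t 31.5 pos [ 0.5443 -0.1095  0.0711] F [-2.7  3.4  5. ] gap 0.019 yaw_y -1.97
 now-axes d [ 0.0019 -0.0006  0.0011] target-axes d [ 0.0019 -0.0006  0.0011] rotvec [ 0.0013 -0.0009 -0.0047]
```

```bash
python3 drive.py '[0.018, -0.0024, 0.0051, 0, 0, 0, 0, 0.018, -0.0024, 0.0051, 0, 0, 0, 0, 0.018, -0.0011, 0.0055, 0, 0, 0, 0, 0.018, -0.0011, 0.0055, 0, 0, 0, 0, 0.018, 0.0003, 0.0056, 0, 0, 0, 0, 0.018, 0.0003, 0.0056, 0, 0, 0, 0, 0.018, 0.0017, 0.0053, 0, 0, 0, 0, 0.018, 0.0017, 0.0053, 0, 0, 0, 0]' | grep ft
python3 drive.py '[0.018, 0.003, 0.0047, 0, 0, 0, 0, 0.018, 0.003, 0.0047, 0, 0, 0, 0, 0.018, 0.004, 0.0039, 0, 0, 0, 0, 0.018, 0.004, 0.0039, 0, 0, 0, 0, 0.018, 0.0049, 0.0028, 0, 0, 0, 0, 0.018, 0.0049, 0.0028, 0, 0, 0, 0, 0.018, 0, 0, 0, 0, 0, 0]'
python3 -c "
from go import *
to(st(41.6,-137),.07,-1.7)"
```

```text
ft_force: [-10.1, 4.8, 10.3]
time: 32.75
ee_pos: [0.6101, -0.09, 0.0711]
tool_rot: [0.719, 0.695, 0.0, -0.001]
ft_force: [-7.2, 4.2, 8.4]
finger_gap: 0.0187
gripper_force: 37.5
t 32.75 pos [ 0.6101 -0.09    0.0711] F [-7.2  4.2  8.4] gap 0.0187 yaw_y -1.93
 now-axes d [0.0015 0.0001 0.0011] target-axes d [0.0015 0.0001 0.0011] rotvec [-0.0006 -0.0011 -0.0039]
```

```bash
python3 drive.py '[0.05, 0, 0, 0, 0, 0, 0, 0.05, 0, 0, 0, 0, 0, 0, 0.05, 0, 0, 0, 0, 0, 0, 0.05, 0, 0, -0.03, 0, 0, 0, 0.05, 0, 0, -0.04, 0, 0, 0, 0.05, -0.035, -0.02, 0, 0, 0, 0, 0.05, -0.035, -0.02, 0, 0, 0, 0, 0.05, -0.035, -0.02, 0, 0, 0, 0]' >/dev/null
python3 drive.py '[0.05, -0.035, -0.02, 0, 0, 0, 0, 0.05, -0.035, -0.02, 0, 0, 0, 0, 0.05, -0.035, 0, 0, 0, 0, 0, 0.05, 0, 0, 0, 0, 0, 0, 0.05, 0, 0, 0, 0, 0, 0, 0.05, 0, 0, 0, 0, 0, 0, 0.05, 0, 0, 0, 0, 0, 0, 0.05, 0, 0, 0, 0, 0, 0]'
python3 - <<'E'
from rid2 import *
for n in('top','side'):
    g=avg(n,4); np.save('pics/%s16.npy'%n,g); cv2.imwrite('pics/%s16.png'%n,g)
    dx=0 if n=='top' else -.004
    for c in((.6555+dx,.0895),(.497+dx,.0895)): fit(g,n,c)
g=np.load('pics/top16.npy')
for row in (187,212,235): print(row,g[row,172:225].astype(int).tolist())
to(st(41.6,-137),.07,-1.7)
E
```

```text
time: 34.08
ee_pos: [0.505, -0.2961, 0.1408]
tool_rot: [0.718, 0.696, 0.001, 0.001]
ft_force: [-0.5, 0.0, 0.0]
finger_gap: 0.0504
gripper_force: 0.0
top axis rel +y 43.2 len/wid(mm) [17.6  9.9] mid off [1.1 9. ]
top axis rel +y -0.1 len/wid(mm) [13.3  6.4] mid off [ 1.  10.5]
side axis rel +y -21.3 len/wid(mm) [31.8  6.2] mid off [ 0.7 -2.3]
side axis rel +y -1.6 len/wid(mm) [15.2  5.3] mid off [0.2 8.9]
187 [245, 245, 245, 245, 245, 245, 245, 245, 245, 245, 245, 245, 245, 245, 246, 245, 224, 148, 103, 109, 120, 124, 125, 130, 131, 130, 129, 137, 151, 166, 209, 237, 242, 242, 236, 184, 123, 108, 108, 109, 108, 108, 107, 107, 107, 106, 105, 105, 105, 104, 104, 104, 103]
212 [246, 246, 246, 246, 246, 246, 246, 246, 246, 246, 245, 245, 246, 246, 245, 217, 139, 107, 120, 129, 129, 127, 124, 122, 122, 127, 147, 168, 183, 221, 239, 241, 241, 232, 177, 124, 112, 112, 112, 111, 111, 110, 110, 110, 109, 109, 113, 119, 122, 122, 122, 118, 107]
235 [246, 246, 246, 246, 246, 246, 246, 246, 245, 245, 245, 246, 246, 243, 208, 130, 104, 124, 140, 152, 165, 171, 167, 157, 149, 148, 153, 181, 226, 241, 243, 243, 234, 181, 124, 110, 110, 110, 110, 109, 109, 108, 108, 108, 107, 107, 106, 106, 106, 105, 105, 104, 105]
t 34.48 pos [ 0.5044 -0.2974  0.1409] F [ 0.8 -0.2 -1.3] gap 0.0501 yaw_y -1.94
 now-axes d [0.2123 0.0986 0.0712] target-axes d [0.2119 0.0997 0.0709] rotvec [ 0.003   0.     -0.0041][ WARN:0@2.543] global loadsave.cpp:1063 imwrite_ Unsupported depth image for selected encoder is fallbacked to CV_8U.
```

Run:
```python
from go import *
g=np.load('pics/top16.npy'); print(proj('top',[[.6535,.0875,.07],[.494,.092,.07]]))
for r in range(162,190): print(r,' '.join('%3d'%v for v in g[r,182:212]))
```

```text
[[195.32902375 178.64538479]
 [192.9382553  230.07292157]]
162 245 245 245 245 245 245 245 230 172 126 111 108 107 106 105 105 105 105 104 105 105 109 114 113 112 110 105 102 102 103
163 245 245 245 245 245 245 245 229 174 141 139 139 136 130 126 125 126 126 126 125 126 143 166 167 163 152 123 105 102 103
164 245 245 245 245 245 245 245 228 174 166 191 201 199 192 188 188 187 187 187 182 175 194 225 228 225 209 154 110 103 103
165 245 245 245 245 245 245 245 224 165 179 226 237 237 235 235 235 234 234 234 229 217 220 237 241 241 229 170 113 103 103
166 245 245 245 245 245 246 245 222 154 174 232 242 241 241 241 241 241 241 240 237 227 227 238 242 241 226 166 113 103 104
167 245 245 245 245 245 245 245 220 149 170 233 242 242 241 241 241 241 241 240 237 229 231 239 242 239 222 160 113 103 104
168 245 245 245 245 245 246 245 219 146 170 233 242 241 241 241 241 241 241 240 236 227 231 240 242 239 219 158 113 104 104
169 245 245 245 245 245 246 245 217 145 172 233 241 241 240 240 240 240 240 240 234 223 229 240 242 239 217 155 112 104 104
170 245 245 245 245 245 246 244 214 144 172 232 2
[... 1730 characters left out ...]
 139 165 173 166 155 150 148 151 153 164 204 236 242 242 236 183 121 106 107 107
185 245 245 245 245 246 245 227 153  99 102 125 149 164 165 160 156 154 153 155 161 202 236 241 242 236 183 121 108 108 108
186 245 245 245 245 246 245 225 151  99 100 112 125 137 144 147 147 144 146 154 165 206 236 242 242 236 184 122 108 108 108
187 245 245 245 245 246 245 224 148 103 109 120 124 125 130 131 130 129 137 151 166 209 237 242 242 236 184 123 108 108 109
188 245 245 245 245 246 245 222 147 120 150 166 168 168 167 162 154 152 160 168 174 212 237 242 242 236 183 122 109 109 108
189 245 245 245 245 246 245 219 148 152 206 223 224 224 223 220 214 211 215 211 200 219 237 241 241 232 176 120 108 109 109
```

The bar has moved in about 24 mm. Both jars are up against the scanner, and B's ridge along row 177 and A's are square within about 2°. Wait out the reading time and return to the handle.

```bash
python3 drive.py '[0.05, 0, 0, 0, 0, 0, 0, 0.05, 0, 0, 0, 0, 0, 0, 0.05, 0, 0, 0, 0, 0, 0, 0.05, 0, 0, 0, 0, 0, 0, 0.05, 0, 0, 0, 0, 0, 0, 0.05, 0, 0, 0, 0, 0, 0, 0.05, 0, 0, 0, 0, 0, 0, 0.05, 0, 0, 0, 0, 0, 0]' >/dev/null
python3 drive.py '[0.06, 0.0353, 0.0164, 0, 0, 0, 0, 0.06, 0.0353, 0.0164, 0, 0, 0, 0, 0.06, 0.0353, 0.0164, 0, 0, 0, 0, 0.06, 0.0353, 0.0164, 0, 0, 0, 0, 0.06, 0.0353, 0.0164, 0, 0, 0, 0, 0.06, 0.0353, 0.0164, 0, 0, 0, 0, 0.06, 0, 0, 0, 0, 0, 0, 0.06, 0, 0, 0, 0, 0, 0]' >/dev/null
python3 drive.py '[0.06, 0, 0, 0, 0, 0, 0, 0.06, 0, 0, 0, 0, 0, 0]' >/dev/null
python3 -c "
from go import *
to(st(41.6,-137),.07,-1.7)"
```

```text
t 35.98 pos [ 0.6093 -0.0909  0.1413] F [-0.2 -0.9  0.3] gap 0.0602 yaw_y -2.07
 now-axes d [0.0024 0.0007 0.0713] target-axes d [0.0023 0.0009 0.0713] rotvec [ 0.0028  0.0009 -0.0064]
```

```bash
python3 drive.py '[0.06, 0.002, 0.001, 0.02, 0, 0, 0, 0.06, 0, 0, 0.03, 0, 0, 0, 0.06, 0, 0, 0.021, 0, 0, 0, 0.06, 0, 0, 0, 0, 0, 0, 0.06, 0, 0, 0, 0, 0, 0, 0.018, 0, 0, 0, 0, 0, 0, 0.018, 0, 0, 0, 0, 0, 0, 0.018, 0, 0, 0, 0, 0, 0]' >/dev/null
python3 drive.py '[0.018, 0, 0, 0, 0, 0, 0, 0.018, 0, 0, 0, 0, 0, 0, 0.018, 0, 0, 0, 0, 0, 0]'
python3 drive.py '[0.018, -0.0098, -0.0055, 0, 0, 0, 0, 0.018, -0.0081, -0.0078, 0, 0, 0, 0, 0.018, -0.0059, -0.0095, 0, 0, 0, 0, 0.018, -0.0034, -0.0107, 0, 0, 0, 0, 0.018, -0.0006, -0.0112, 0, 0, 0, 0, 0.018, 0.0022, -0.011, 0, 0, 0, 0, 0.018, 0, 0, 0, 0, 0, 0]'
python3 -c "
from go import *
to(st(-14.1,-162.7),.07,-1.7)"
```

```text
time: 36.9
ee_pos: [0.6105, -0.0873, 0.0717]
tool_rot: [0.719, 0.695, 0.001, 0.001]
ft_force: [-6.0, 0.3, 9.9]
finger_gap: 0.0188
gripper_force: 36.6
time: 37.48
ee_pos: [0.5537, -0.1123, 0.0717]
tool_rot: [0.72, 0.694, 0.001, 0.002]
ft_force: [-5.9, -4.5, 10.8]
finger_gap: 0.0184
gripper_force: 37.2
t 37.48 pos [ 0.5537 -0.1123  0.0717] F [-5.9 -4.5 10.8] gap 0.0184 yaw_y -2.05
 now-axes d [-0.0003  0.0001  0.0017] target-axes d [-0.0003  0.0001  0.0017] rotvec [ 0.0047  0.001  -0.0061]
```

Remainder, with a small overshoot into the stop, then release.

```bash
python3 drive.py '[0.018, 0.0048, -0.0102, 0, 0, 0, 0, 0.018, 0.0072, -0.0086, 0, 0, 0, 0, 0.018, 0.0091, -0.0066, 0, 0, 0, 0, 0.018, 0.0104, -0.0041, 0, 0, 0, 0, 0.018, 0.0112, -0.0014, 0, 0, 0, 0, 0.018, 0.004, 0, 0, 0, 0, 0, 0.018, 0.001, 0, 0, 0, 0, 0, 0.018, 0, 0, 0, 0, 0, 0]'
python3 drive.py '[0.05, 0, 0, 0, 0, 0, 0, 0.05, 0, 0, 0, 0, 0, 0, 0.05, 0, 0, 0, 0, 0, 0, 0.05, 0, 0, -0.03, 0, 0, 0, 0.05, 0, 0, -0.04, 0, 0, 0, 0.05, -0.035, -0.005, 0, 0, 0, 0, 0.05, -0.035, -0.005, 0, 0, 0, 0, 0.05, -0.035, -0.005, 0, 0, 0, 0]' >/dev/null
python3 drive.py '[0.05, -0.035, 0, 0, 0, 0, 0, 0.05, -0.035, 0, 0, 0, 0, 0, 0.05, -0.035, 0, 0, 0, 0, 0, 0.05, 0, 0, 0, 0, 0, 0, 0.05, 0, 0, 0, 0, 0, 0, 0.05, 0, 0, 0, 0, 0, 0, 0.05, 0, 0, 0, 0, 0, 0]'
python3 - <<'E'
from rid2 import *
g=avg('top',3); np.save('pics/top17.npy',g)
for row in (187,212): print(row,g[row,182:218].astype(int).tolist())
# hub/handle check: dark handle blob near predicted crank 0
for cr in(0,.1,.3):
    a=np.pi+cr; print(cr,proj('top',[[*st(45*np.cos(a),-120+45*np.sin(a)),.098]]))
r=g[205:225,222:250]; k=r<70; ys,xs=np.where(k); print('dark blob',xs.mean()+222,ys.mean()+205,k.sum())
# cap centres: pixels grey 155-180 column/row extents near jars
for c in((.6535,.0875),(.494,.09)):
    q=proj('top',[[*c,.07]])[0].astype(int); s=g[q[1]-9:q[1]+10,q[0]-10:q[0]+14]; print(q); print('\n'.join(' '.join('%3d'%v for v in x) for x in s[::2]))
to(st(-80,40),.15,-1.7)
E
```

```text
time: 38.15
ee_pos: [0.524, -0.068, 0.0716]
tool_rot: [0.721, 0.693, -0.001, 0.003]
ft_force: [-9.1, -17.8, 16.2]
finger_gap: 0.0187
gripper_force: 37.8
time: 39.4
ee_pos: [0.5035, -0.2699, 0.1397]
tool_rot: [0.718, 0.696, 0.001, 0.001]
ft_force: [-0.1, 0.6, 0.2]
finger_gap: 0.0499
gripper_force: 0.0
187 [245, 245, 245, 245, 246, 245, 223, 148, 102, 109, 120, 123, 126, 130, 131, 130, 128, 137, 149, 141, 121, 111, 111, 110, 110, 110, 126, 187, 235, 241, 241, 234, 194, 134, 109, 105]
212 [245, 245, 245, 246, 245, 217, 139, 107, 120, 128, 129, 127, 124, 122, 122, 127, 147, 163, 142, 118, 114, 115, 114, 113, 113, 129, 190, 236, 242, 241, 233, 192, 134, 111, 109, 109]
0 [[245.95804093 219.46052641]]
0.1 [[247.45747894 219.43708756]]
0.3 [[250.41001299 218.94572316]]
dark blob 245.5 222.0 2
[195 178]
245 245 246 244 217 145 171 232 241 241 240 240 240 240 240 240 235 203 141 109 105 106 105 105
245 245 246 243 211 140 165 226 236 231 226 224 227 233 234 234 225 186 134 108 106 106 105 107
245 245 245 242 204 143 151 177 183 176 170 169 171 173 177 179 164 135 111 107 108 107 105 108
245 24
[... 1124 characters left out ...]
174 148 123 115 113 113 112 122
246 246 245 223 170 161 168 170 171 170 173 173 174 174 174 169 158 141 125 116 113 113 113 122
246 246 245 216 143 132 160 173 175 176 176 175 173 169 161 150 142 134 122 115 112 113 111 124
246 246 243 208 131 103 125 141 152 166 172 170 158 150 149 148 135 119 114 113 113 111 112 128
246 246 242 201 125  99 112 118 122 126 128 129 127 128 144 158 137 115 113 113 113 112 111 126
246 246 240 193 129 145 189 206 208 207 204 199 197 197 203 199 159 121 112 112 112 111 111 125
t 39.55 pos [ 0.5035 -0.2702  0.1399] F [-0.   0.2 -0.1] gap 0.05 yaw_y -1.83
 now-axes d [ 0.3616 -0.021  -0.0099] target-axes d [ 0.3617 -0.0202 -0.0101] rotvec [ 0.0031 -0.0006 -0.0023]
```

```bash
python3 drive.py '[0.06, 0.036, -0.002, 0, 0, 0, 0, 0.06, 0.036, -0.002, 0, 0, 0, 0, 0.06, 0.036, -0.002, 0, 0, 0, 0, 0.06, 0.036, -0.002, 0, 0, 0, 0, 0.06, 0.036, -0.002, 0, 0, 0, 0, 0.06, 0.036, -0.002, 0, 0, 0, 0, 0.06, 0.036, -0.002, 0, 0, 0, 0, 0.06, 0.036, -0.002, 0, 0, 0, 0]' >/dev/null
python3 drive.py '[0.06, 0.036, -0.002, 0, 0, 0, 0, 0.06, 0.036, -0.002, 0, 0, 0, 0, 0.06, 0, 0, 0, 0, 0, 0, 0.06, 0, 0, 0, 0, 0, 0, 0.06, 0, 0, 0, 0, 0, 0, 0.06, 0, 0, 0, 0, 0, 0]' >/dev/null
python3 -c "
from go import *
to(st(-80,40),.035,-1.7)"
```

```text
t 40.72 pos [0.4953 0.0878 0.14  ] F [-0.7 -0.8  1.3] gap 0.0603 yaw_y -2.03
 now-axes d [ 0.0041 -0.0017  0.105 ] target-axes d [ 0.0041 -0.0014  0.105 ] rotvec [ 0.0031  0.0004 -0.0057]
```

```bash
python3 drive.py '[0.06, 0.003, -0.0015, 0.02, 0, 0, 0, 0.06, 0, 0, 0.03, 0, 0, 0, 0.06, 0, 0, 0.03, 0, 0, 0, 0.06, 0, 0, 0.02, 0, 0, 0, 0.06, 0, 0, 0, 0, 0, 0, 0.06, 0, 0, 0, 0, 0, 0, 0.06, 0, 0, 0, 0, 0, 0]' | grep ft
python3 -c "
from go import *
to(st(-80,40),.035,-1.7)"
```

```text
ft_force: [0.7, -0.4, 0.2]
t 41.3 pos [0.495  0.0909 0.0409] F [ 0.7 -0.4  0.2] gap 0.0598 yaw_y -2.06
 now-axes d [ 0.001  -0.001   0.0059] target-axes d [ 0.001  -0.001   0.0059] rotvec [ 0.0041  0.     -0.0063]
```

```bash
python3 drive.py '[0.034, 0, -0.001, 0.004, 0, 0, 0, 0.034, 0, 0, 0, 0, 0, 0, 0.034, 0, 0, 0, 0, 0, 0, 0.034, 0, 0, 0, 0, 0, 0, 0.034, 0, 0, 0, 0, 0, 0, 0.034, 0, 0, 0, 0, 0, 0]'
python3 drive.py '[0.034, 0, 0, -0.015, 0, 0, 0, 0.034, 0, 0, -0.03, 0, 0, 0, 0.034, 0, 0, -0.04, 0, 0, 0, 0.034, 0, 0, -0.03, 0, 0, 0, 0.034, 0, 0, 0, 0, 0, 0, 0.034, 0, 0, 0, 0, 0, 0]'
python3 -c "
from go import *
to(np.array([.478,.3085]),.07,-1.7)"
```

```text
time: 41.8
ee_pos: [0.4937, 0.0919, 0.0369]
tool_rot: [0.719, 0.695, 0.002, 0.001]
ft_force: [-1.4, -0.6, 6.6]
finger_gap: 0.0368
gripper_force: 59.7
time: 42.3
ee_pos: [0.4939, 0.0925, 0.1529]
tool_rot: [0.719, 0.695, 0.003, 0.002]
ft_force: [-0.5, 0.4, -1.0]
finger_gap: 0.0366
gripper_force: 60.2
t 42.3 pos [0.4939 0.0925 0.1529] F [-0.5  0.4 -1. ] gap 0.0366 yaw_y -1.92
 now-axes d [ 0.2152 -0.0237  0.0831] target-axes d [ 0.2155 -0.0223  0.0829] rotvec [ 0.007  -0.0019 -0.0039]
```

```bash
python3 drive.py '[0.034, 0.0359, -0.0039, 0, 0, 0, 0, 0.034, 0.0359, -0.0039, 0, 0, 0, 0, 0.034, 0.0359, -0.0039, 0, 0, 0, 0, 0.034, 0.0359, -0.0039, 0, 0, 0, 0, 0.034, 0.0359, -0.0039, 0.01, 0, 0, 0, 0.034, 0.0359, -0.0039, 0.03, 0, 0, 0, 0.034, 0, 0, 0.03, 0, 0, 0, 0.034, 0, 0, 0.01, 0, 0, 0]' >/dev/null
python3 drive.py '[0.034, 0, 0, 0, 0, 0, 0, 0.034, 0, 0, 0, 0, 0, 0, 0.034, 0, 0, 0, 0, 0, 0]'
python3 -c "
from go import *
to(np.array([.478,.3085]),.0335,-1.7)"
```

```text
time: 43.22
ee_pos: [0.4784, 0.3028, 0.0753]
tool_rot: [0.72, 0.694, 0.001, 0.001]
ft_force: [0.1, -0.3, -0.2]
finger_gap: 0.0366
gripper_force: 60.2
t 43.22 pos [0.4784 0.3028 0.0753] F [ 0.1 -0.3 -0.2] gap 0.0366 yaw_y -2.09
 now-axes d [ 0.0057 -0.0008  0.0418] target-axes d [ 0.0057 -0.0006  0.0418] rotvec [ 0.0041 -0.0002 -0.0068]
```

```bash
python3 drive.py '[0.034, 0.005, 0, 0.02, 0, 0, 0, 0.034, 0, 0, 0.012, 0, 0, 0, 0.034, 0, 0, 0.005, 0, 0, 0, 0.034, 0, 0, 0.004, 0, 0, 0, 0.034, 0, 0, 0, 0, 0, 0, 0.034, 0, 0, 0, 0, 0, 0]'
```

```text
time: 43.72
ee_pos: [0.4783, 0.3087, 0.0341]
tool_rot: [0.719, 0.695, 0.002, 0.001]
ft_force: [0.8, -0.8, -1.0]
finger_gap: 0.0367
gripper_force: 60.2
```

```bash
python3 drive.py '[0.034, 0, 0, 0.0015, 0, 0, 0, 0.034, 0, 0, 0, 0, 0, 0, 0.034, 0, 0, 0, 0, 0, 0]' | grep -E 'pos|ft'
python3 drive.py '[0.07, 0, 0, 0, 0, 0, 0, 0.07, 0, 0, 0, 0, 0, 0, 0.07, 0, 0, 0, 0, 0, 0, 0.07, 0, 0, 0, 0, 0, 0, 0.07, 0, 0, -0.025, 0, 0, 0, 0.07, 0, 0, -0.04, 0, 0, 0, 0.07, 0, 0, -0.04, 0, 0, 0]' | grep -E 'pos|ft'
python3 -c "
from go import *
to(st(80,40),.14,-1.7)"
```

```text
ee_pos: [0.4784, 0.309, 0.0329]
ft_force: [-1.2, -0.9, 7.2]
ee_pos: [0.4766, 0.3082, 0.1369]
ft_force: [0.8, 1.0, 0.5]
t 44.55 pos [0.4766 0.3082 0.1369] F [0.8 1.  0.5] gap 0.0699 yaw_y -1.98
 now-axes d [-0.2147  0.1849 -0.0024] target-axes d [-0.2156  0.1838 -0.0031] rotvec [ 0.0008  0.0024 -0.0049]
```

```bash
python3 drive.py '[0.06, -0.0268, 0.0231, 0, 0, 0, 0, 0.06, -0.0268, 0.0231, 0, 0, 0, 0, 0.06, -0.0268, 0.0231, 0, 0, 0, 0, 0.06, -0.0268, 0.0231, 0, 0, 0, 0, 0.06, -0.0268, 0.0231, 0, 0, 0, 0, 0.06, -0.0268, 0.0231, 0, 0, 0, 0, 0.06, -0.0268, 0.0231, 0, 0, 0, 0, 0.06, -0.0268, 0.0231, 0, 0, 0, 0]' >/dev/null
python3 drive.py '[0.06, 0, 0, 0, 0, 0, 0, 0.06, 0, 0, 0, 0, 0, 0, 0.06, 0, 0, 0, 0, 0, 0, 0.06, 0, 0, 0, 0, 0, 0]' >/dev/null
python3 - <<'E'
from rid2 import *
to(st(80,40),.035,-1.7)
g=avg('side',2); q=proj('side',[[*st(80,41),.07]])[0].astype(int)
print(q);print('\n'.join(' '.join('%3d'%v for v in r) for r in g[q[1]-10:q[1]+14:2,q[0]-14:q[0]+14]))
E
```

```text
t 45.55 pos [0.654  0.09   0.1369] F [ 0.6  1.  -0.6] gap 0.06 yaw_y -1.86
 now-axes d [-2.900e-03 -1.000e-04  1.019e-01] target-axes d [-2.800e-03  1.000e-04  1.019e-01] rotvec [ 0.002  -0.0008 -0.0028]
[266 158]
145 111 148 165 210 247 247 249 249 252 255 253 252 252 252 251 251 251 251 251 251 252 255 250 156  71  60  66
254 254 254 253 253 252 252 252 252 252 251 248 247 251 251 251 251 251 251 251 251 251 252 253 255 211  91  60
251 252 252 252 252 252 251 251 252 251 251 251 251 252 251 252 251 251 251 251 251 251 252 252 253 255 251 142
252 251 252 252 251 252 251 252 251 251 252 252 253 253 254 254 254 253 252 251 246 244 243 239 232 227 225 175
252 251 252 252 252 252 252 252 252 252 250 240 199 113 113 159 182 190 211 206 215 217 214 212 192 217 216 167
251 248 246 243 240 237 229 225 224 223 199 171 165 162 124 124 162 165 161 163 157 103  72  76 134 215 217 147
224 220 219 215 216 191 171 166 155 148 128 152 165 168 167 167 164 166 163 151 120  68  62  74 159 217 218 143
147 107 102  84  77  74  71  67  70  73 111 122 128 136 142 141 137 130 121 135 113  71  68 105 193 231 221 128
 69  71  68  73  69  69  70  70  69  84 178 193 188 189 162 172 161 190 186 186 199 231 236 247 248 247 245 177
 67  67  70  75  77  96  68  65  65  85 190 199 211 216 220 220 219 216 211 195 177 224 245 246 245 246 248 249
186 232 233 237 239 251 191 157 177 182 187 198 208 213 219 219 218 213 207 194 163 167 195 243 245 236 233 240
201 248 247 247 247 247 249 244 140 109 174 196 205 214 220 222 221 218 226 220 209 232 238 243 246 247 246 247
```

```bash
python3 drive.py '[0.06, -0.002, 0, 0.02, 0, 0, 0, 0.06, 0, 0, 0.03, 0, 0, 0, 0.06, 0, 0, 0.03, 0, 0, 0, 0.06, 0, 0, 0.018, 0, 0, 0, 0.06, 0, 0, 0, 0, 0, 0, 0.06, 0, 0, 0, 0, 0, 0, 0.06, 0, 0, 0, 0, 0, 0]' | grep ft
python3 -c "
from go import *
to(st(80,40),.037,-1.7)"
```

```text
ft_force: [0.4, 0.4, -0.2]
t 46.23 pos [0.6557 0.0868 0.0406] F [ 0.4  0.4 -0.2] gap 0.0597 yaw_y -1.92
 now-axes d [ 0.0003 -0.0018  0.0036] target-axes d [ 0.0003 -0.0018  0.0036] rotvec [ 0.0047 -0.0002 -0.0038]
```

```bash
python3 drive.py '[0.034, 0, -0.001, 0.004, 0, 0, 0, 0.034, 0, 0, 0, 0, 0, 0, 0.034, 0, 0, 0, 0, 0, 0, 0.034, 0, 0, 0, 0, 0, 0, 0.034, 0, 0, 0, 0, 0, 0, 0.034, 0, 0, 0, 0, 0, 0]'
python3 drive.py '[0.034, 0, 0, -0.015, 0, 0, 0, 0.034, 0, 0, -0.03, 0, 0, 0, 0.034, 0, 0, -0.04, 0, 0, 0, 0.034, 0, 0, -0.03, 0, 0, 0, 0.034, 0, 0, 0, 0, 0, 0, 0.034, 0, 0, 0, 0, 0, 0]'
python3 -c "
from go import *
to(np.array([.598,.3025]),.07,-1.7)"
```

```text
time: 46.73
ee_pos: [0.6545, 0.0866, 0.0363]
tool_rot: [0.719, 0.695, 0.002, 0.001]
ft_force: [-0.5, 0.5, 7.2]
finger_gap: 0.0369
gripper_force: 59.7
time: 47.23
ee_pos: [0.6547, 0.0864, 0.1525]
tool_rot: [0.719, 0.695, 0.003, 0.002]
ft_force: [-0.2, 0.5, -1.9]
finger_gap: 0.0367
gripper_force: 60.3
t 47.23 pos [0.6547 0.0864 0.1525] F [-0.2  0.5 -1.9] gap 0.0367 yaw_y -1.96
 now-axes d [ 0.2139 -0.0647  0.0822] target-axes d [ 0.2143 -0.0631  0.0825] rotvec [ 0.007  -0.001  -0.0045]
```

```bash
python3 -c "
from go import *
print(ray('top',[[136.3,147.2]],.12))"
python3 drive.py '[0.034, 0, -0.032, 0, 0, 0, 0, 0.034, 0.01, -0.032, 0, 0, 0, 0, 0.034, 0.034, 0, 0, 0, 0, 0, 0.034, 0.034, 0, 0, 0, 0, 0, 0.034, 0.034, 0, 0, 0, 0, 0, 0.034, 0.034, 0, 0, 0, 0, 0, 0.034, 0.034, 0, 0, 0, 0, 0, 0.034, 0.034, 0, 0.01, 0, 0, 0]' >/dev/null
python3 drive.py '[0.034, 0, 0, 0.03, 0, 0, 0, 0.034, 0, 0, 0.03, 0, 0, 0, 0.034, 0, 0, 0.01, 0, 0, 0, 0.034, 0, 0, 0, 0, 0, 0, 0.034, 0, 0, 0, 0, 0, 0, 0.034, 0, 0, 0, 0, 0, 0]' >/dev/null
python3 -c "
from go import *
to(np.array([.598,.3025]),.033,-1.7)"
```

```text
[[0.74035739 0.26489936 0.12      ]]
t 48.4 pos [0.5983 0.302  0.0714] F [ 0.  -0.1 -0.9] gap 0.0367 yaw_y -2.03
 now-axes d [ 0.0005 -0.0005  0.0384] target-axes d [ 0.0005 -0.0003  0.0384] rotvec [ 0.0047 -0.0005 -0.0057]
```

```bash
python3 drive.py '[0.034, 0, 0, 0.018, 0, 0, 0, 0.034, 0, 0, 0.012, 0, 0, 0, 0.034, 0, 0, 0.005, 0, 0, 0, 0.034, 0, 0, 0.002, 0, 0, 0, 0.034, 0, 0, 0, 0, 0, 0, 0.034, 0, 0, 0, 0, 0, 0]' | grep -E 'pos|ft'
python3 drive.py '[0.034, 0, 0, 0.0015, 0, 0, 0, 0.034, 0, 0, 0, 0, 0, 0, 0.034, 0, 0, 0, 0, 0, 0]' | grep -E 'pos|ft'
```

```text
ee_pos: [0.5978, 0.3025, 0.0336]
ft_force: [-0.5, 0.3, -1.2]
ee_pos: [0.598, 0.3026, 0.0324]
ft_force: [-0.4, 0.2, 3.5]
```

Contact. Release, rise, and move clear to check.

```bash
python3 drive.py '[0.07, 0, 0, 0, 0, 0, 0, 0.07, 0, 0, 0, 0, 0, 0, 0.07, 0, 0, 0, 0, 0, 0, 0.07, 0, 0, 0, 0, 0, 0, 0.07, 0, 0, -0.025, 0, 0, 0, 0.07, 0, 0, -0.04, 0, 0, 0, 0.07, 0, 0, -0.04, 0, 0, 0, 0.07, 0, 0, -0.04, 0, 0, 0]' | grep ft
python3 drive.py '[0.07, -0.02, -0.03, -0.02, 0, 0, 0, 0.07, -0.035, -0.02, 0, 0, 0, 0, 0.07, -0.04, 0, 0, 0, 0, 0, 0.07, -0.04, 0, 0, 0, 0, 0, 0.07, -0.04, 0, 0, 0, 0, 0, 0.07, -0.04, 0, 0, 0, 0, 0, 0.07, -0.04, 0, 0, 0, 0, 0, 0.07, -0.04, 0, 0, 0, 0, 0]' >/dev/null
python3 drive.py '[0.07, -0.04, 0, 0, 0, 0, 0, 0.07, -0.04, 0, 0, 0, 0, 0, 0.07, -0.04, 0, 0, 0, 0, 0, 0.07, -0.04, 0, 0, 0, 0, 0, 0.07, 0, 0, 0, 0, 0, 0, 0.07, 0, 0, 0, 0, 0, 0]'
python3 - <<'E'
from rid2 import *
g=avg('top',3)
for r,lab in((187,'bar'),(212,'bar')): print(lab,g[r,203:218].astype(int).tolist())
for c in((.598,.3025),(.478,.309)):
    q=proj('top',[[*c,.066]])[0]; b=proj('top',[[*c,.004]])[0]; print('cap px',q,'base px',b)
    x,y=q.astype(int); print('\n'.join(' '.join('%3d'%v for v in w) for w in g[y-9:y+10:2,x-12:x+13]))
# disturbances vs start
g0=cv2.cvtColor(cv2.imread('pics/top0.png'),cv2.COLOR_BGR2GRAY).astype(np.float32)
d=(np.abs(cv2.GaussianBlur(g,(5,5),0)-cv2.GaussianBlur(g0,(5,5),0))>30).astype(np.uint8)
N,l,s,c=cv2.connectedComponentsWithStats(d)
for i in range(1,N):
    if s[i][4]>12: print('changed',s[i],c[i].round(0))
E
```

```text
ft_force: [1.1, 0.9, -0.2]
time: 50.98
ee_pos: [0.5306, -0.1538, 0.1966]
tool_rot: [0.721, 0.693, 0.001, 0.002]
ft_force: [0.7, 1.5, 0.9]
finger_gap: 0.0697
gripper_force: 0.0
bar [112, 110, 111, 109, 110, 127, 187, 235, 242, 241, 235, 194, 135, 109, 106]
bar [114, 114, 113, 113, 130, 191, 236, 242, 241, 234, 192, 135, 111, 108, 109]
cap px [126.01975608 196.234631  ] base px [130.26793536 199.25062702]
202 222 228 229 229 229 229 229 229 228 228 229 229 229 229 228 228 228 229 229 229 228 226 226 227
206 224 229 229 229 229 229 229 228 222 212 207 208 212 212 215 223 228 229 229 228 227 226 226 227
211 225 229 229 229 229 228 223 206 182 170 166 166 167 169 176 190 207 219 225 227 227 226 227 227
215 226 229 229 229 228 218 187 162 154 153 157 163 165 166 166 165 161 162 181 207 221 225 227 227
220 226 229 229 229 220 177 126 108 109 111 125 149 164 167 167 166 160 144 135 152 185 217 226 227
222 228 229 229 229 229 220 190 166 161 161 162 165 168 168 168 165 152 134 131 143 165 201 223 228
224 228 229 228 229 229 229 223 201 180 172 168 167 167 166 165 159 145 138 143 152 172 205 2
[... 1443 characters left out ...]
16  85 843] [206. 212.]
changed [208 163   9  41 269] [212. 183.]
changed [243 185  19  21 234] [251. 195.]
changed [120 190  16  14 160] [128. 196.]
changed [229 193  27  30 386] [240. 210.]
changed [225 203   5   6  28] [227. 206.]
changed [358 215  19  16 241] [367. 223.]
changed [117 228  16  13 156] [125. 234.]
changed [327 236  18  16 227] [336. 244.]
changed [ 147  261  128  117 7836] [208. 311.]
changed [  9 303   5   4  14] [ 11. 305.]
changed [  0 309   4   6  16] [  1. 312.]
changed [213 350  24  19 292] [225. 360.]
changed [  0 354  27  30 479] [ 10. 370.]
changed [212 369  31  12  97] [228. 372.]
changed [207 373   9  11  37] [210. 378.]
changed [197 378   6   6  30] [200. 381.]
```

Both jars stand upright in the tray, the bar is fully back, and the beaker and reagent bottle are unchanged.

```bash
python3 -c "
from rig import robot, optics, job, telemetry
print(job.job_done())"
```

```text
the job is handed in; nothing more can be done
None
```

The job is handed in: both jars present (I saw no third) were held square to the scanner in the dwell for over 2 s. The bar is cranked fully back, and both jars stand upright in the tray with the beaker and reagent bottle unmoved. One jar tilted in the grip against the bar on its first placing (about 23 N), so I stood it on the bench and regrasped it.

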